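Seat the peg dolls on the toy roundabout and put its roof on

ROBOT

A 6-joint arm with a two-finger parallel gripper is mounted at the origin on the work surface. World frame = base frame: x ahead of the robot, y to its left, z up, the work surface at z = 0. Lengths are in m, angles in rad, forces in N, time in s.
With the tool pointing down it reaches from about 0.4 to 0.925 m from the base axis. Payload 12.5 kg.
Tool frame: the origin (TCP) lies at the very end of the fingers, on their centre line; the grasp point (between the pads) lies 19 mm behind it; z points along the fingers, y is the line along which they close (so a half turn about z gives the same grasp; the last joint's range is limited). The gripper opens to 95 mm and grips with 3 to 60 N. Pads are 20 mm wide; open, the fingers measure 119 mm over their backs; the gripper's body (75 mm by 180 mm) begins 59 mm behind the grasp point.
Start: joints at [-1.284, 0.491, 1.559, -0, 1.092, -0.106], TCP at [0.239, -0.577, 0.18] pointing down, gripper open.
Joint ranges: [-3.1, 3.1], [-0.84, 2.19], [0.05, 2.79], [-1.13, 4.28], [0.06, 2.93], [-2.69, 2.69]. Speed limits (rad/s): [2.22, 2.22, 2.79, 3.14, 3.14, 3.14].

INTERFACE

Orientations are given as a unit quaternion [w, x, y, z].
In Python, from plant import telemetry, imaging, bot gives the robot as it stands.
- The arm moves only by the tool apply_moves, never from a script. Its argument "rows" is one flat list of numbers, 7 for each row, row after row: the shift along the tool's x, y, z scaled (see below), then the turn, a rotation vector about the tool's x, y, z scaled (see below), then the opening, from 0 (shut) to 1 (fully open). In form: [x, y, z, wx, wy, wz, hand, x, y, z, wx, wy, wz, hand, ...]. A call has 1 to 10 rows; each row shifts and turns the commanded pose from where the row before left it, along the tool's axes as they then stand; what a row does not reach is not made up. The controller multiplies each number of a shift by 20 mm and each number of a turn by 8 degrees. A row lasts 1/8 s, in which the tool goes at most 62.5 mm and 10.7 degrees, less where a joint would pass 70% of its speed; a pose out of reach is approached as far as the arm can. A call with a number of a shift or a turn outside -1 to 1 is refused whole. A call with a gripper value outside its range is refused whole. The fingers move at their own pace and stop on an object; "force" is the grip in N (left out, the last holds). Time passes only in rows, so rows that do not move let the fingers close. It gives the time, the measured TCP pose, the force and the opening at its end, in the units of the state.
- telemetry.get_state(): the state, without advancing time (a new reading comes with each control period).
- imaging.camera(name): name is "side" or "top" or "wrist"; returns the picture (420x560x3 uint8, red, green, blue); there is no depth.
- imaging.calibration(name): a dict with "camera_matrix" (3x3 intrinsics, pixels), "pose" (4x4, takes a point from camera to world coordinates). Camera axes: x right, y up, looking along -z (the intrinsics and any distortion apply to the point x, -y, -z); pixel columns grow to the right and rows downward; lengths in m; the calibration is good to about 2 mm. A picture is of the moment at which its call begins: read the wrist's pose just before it. calibration takes no time and is no camera call; for the wrist camera it gives the pose at the moment of the call.
- bot.hand_in(): hands the job in, once; it reports no verdict.
The state is a dict: "t": time; "joints": joint angles; "qvel": joint speeds; "tau": joint torques, N m; "ee_pos": TCP position; "eef_rot": TCP orientation; "contact_force": force on the tool from outside, world axes, zero at the start; "torque": the same for the moment, N m; "grip_width": finger opening in m.
Only numpy, scipy, OpenCV 4.12 (cv2) and the standard library are available. Lean on these libraries where they do the work, as an engineer would, in place of code of your own. Each camera call takes 0.05 s, during which the arm holds its last target. There are 200 camera calls.

TASK

Finish the wooden toy roundabout: take the painted peg dolls out of the crowded drying rack, leaving the unpainted ones undisturbed in it, and stand each fully down and upright in the seat cup of its own colour, in the order of the dots (red on one dot, then yellow on two, green on three, blue on four, black on five; colours that are missing today are passed over). When all are seated, thread the white spacer, foot down, over the centre post until it rests on the wooden boss, then lay the striped canopy flat on the spacer with its collar up, then put the brass cap over the post tip down on the collar. Do not knock over the glue bottle.

Things in the scene. Friction and masses are not known exactly. Their poses are not given: they have to be found in the camera images.
- rack: fixed wooden rack 186 (its x) x 112 (its y) x 24 mm high, origin at the centre of its underside, yaw varies. Ten holes, 25.5 mm wide, 14 mm deep, in two rows at y = -29 and +29 mm, at x = -68, -34, 0, 34, 68 mm; dolls mixed. Dolls in a row are 10 mm apart, too close for a finger; between and outside the rows 34 mm or more is free, so grip along the rack's y
- doll_red: peg doll painted red: upright cylinder 24 mm in diameter and 46 mm tall with a plain wooden ball head 21 mm in diameter on it, 63.5 mm tall in all, 30 g; origin at the centre of its underside, z up along its axis. It starts in a rack hole. May be absent
- doll_yellow: peg doll painted yellow: upright cylinder 24 mm in diameter and 46 mm tall with a plain wooden ball head 21 mm in diameter on it, 63.5 mm tall in all, 30 g; origin at the centre of its underside, z up along its axis. It starts in a rack hole. May be absent
- doll_green: peg doll painted green: upright cylinder 24 mm in diameter and 46 mm tall with a plain wooden ball head 21 mm in diameter on it, 63.5 mm tall in all, 30 g; origin at the centre of its underside, z up along its axis. It starts in a rack hole. May be absent
- doll_blue: peg doll painted blue: upright cylinder 24 mm in diameter and 46 mm tall with a plain wooden ball head 21 mm in diameter on it, 63.5 mm tall in all, 30 g; origin at the centre of its underside, z up along its axis. It starts in a rack hole. May be absent
- doll_black: peg doll painted black: upright cylinder 24 mm in diameter and 46 mm tall with a plain wooden ball head 21 mm in diameter on it, 63.5 mm tall in all, 30 g; origin at the centre of its underside, z up along its axis. It starts in a rack hole. May be absent
- plain1: unpainted wooden peg doll of the same size as the painted ones, in the rack; must stay in its hole
- plain2: unpainted wooden peg doll of the same size as the painted ones, in the rack; must stay in its hole
- plain3: unpainted wooden peg doll of the same size as the painted ones, in the rack; must stay in its hole
- plain4: unpainted wooden peg doll of the same size as the painted ones, in the rack; must stay in its hole
- roundabout: fixed disc 200 mm wide, 12 mm thick, origin at the centre of its underside, yaw varies; boss 40 mm wide to 24 mm above the table, post 16 mm wide with tapered tip to 113 mm. At radius 66 mm five open seat cups, 72 degrees apart, 41 mm outside, 31 inside, rims at 24 mm, floors at 12 mm; counter-clockwise from its x axis: red (one black dot), yellow (two), green (three), blue (four), black (five)
- seat1 (a point): centre of the floor of the red seat cup (1 dot), 12 mm above the table; a seated doll's origin comes here
- seat2 (a point): centre of the floor of the yellow seat cup (2 dots), 12 mm above the table; a seated doll's origin comes here
- seat3 (a point): centre of the floor of the green seat cup (3 dots), 12 mm above the table; a seated doll's origin comes here
- seat4 (a point): centre of the floor of the blue seat cup (4 dots), 12 mm above the table; a seated doll's origin comes here
- seat5 (a point): centre of the floor of the black seat cup (5 dots), 12 mm above the table; a seated doll's origin comes here
- boss (a point): centre of the boss top at the foot of the post, 24 mm above the table, z up along the post; the spacer's origin comes here
- spacer: white spacer: tube 34 mm outside, 22 mm bore, 56 mm tall, with a foot flange 48 mm in diameter and 6 mm thick at its lower end; origin at the centre of the foot's underside, 60 g, stands loose on the table foot down
- canopy: orange and white striped canopy: disc 166 mm in diameter and 6 mm thick with a collar 36 mm outside and 22 mm bore (bored right through) standing up to 22 mm above its underside; origin at the centre of the underside, 110 g, lies loose on the table, collar up. Grip it by the collar. On the spacer its origin is 56 mm above the boss top
- cap: brass-coloured cap: cylinder 36 mm in diameter up to 28 mm, domed to 36 mm high, with a bore in its underside 22 mm wide and 14 mm deep; origin at the centre of its underside, 50 g, stands loose on the table, bore down. On the canopy's collar its origin is 78 mm above the boss top
- glue: white glue bottle, 52 mm in diameter and 150 mm tall, standing loose beyond the work; origin at the centre of its underside; leave standing
There are look-alikes about, which are no part of the job. What is shaped like the doll_blue but pink is not meant.

How it is judged:
On the way, in this order (a step that is already met when the one before it is completed fails the run):
1. the red doll stands fully down in its cup (horizontal distance between doll_red and seat1 below 0.006 m and z of doll_red in the frame of seat1 between -0.004 and 0.004 m and angle between doll_red's own z axis and vertical below 0.12 rad), for 0.2 s.
2. the yellow doll stands fully down in its cup (horizontal distance between doll_yellow and seat2 below 0.006 m and z of doll_yellow in the frame of seat2 between -0.004 and 0.004 m and angle between doll_yellow's own z axis and vertical below 0.12 rad), for 0.2 s.
3. the green doll stands fully down in its cup (horizontal distance between doll_green and seat3 below 0.006 m and z of doll_green in the frame of seat3 between -0.004 and 0.004 m and angle between doll_green's own z axis and vertical below 0.12 rad), for 0.2 s.
4. the blue doll stands fully down in its cup (horizontal distance between doll_blue and seat4 below 0.006 m and z of doll_blue in the frame of seat4 between -0.004 and 0.004 m and angle between doll_blue's own z axis and vertical below 0.12 rad), for 0.2 s.
5. the black doll stands fully down in its cup (horizontal distance between doll_black and seat5 below 0.006 m and z of doll_black in the frame of seat5 between -0.004 and 0.004 m and angle between doll_black's own z axis and vertical below 0.12 rad), for 0.2 s.
6. the spacer rests on the boss round the post (horizontal distance between spacer and boss below 0.007 m and z of spacer in the frame of boss between -0.004 and 0.004 m and angle between spacer's own z axis and vertical below 0.12 rad), for 0.2 s.
7. the canopy lies flat on the spacer (horizontal distance between canopy and boss below 0.008 m and z of canopy in the frame of boss between 0.051 and 0.061 m and angle between canopy's own z axis and vertical below 0.12 rad), for 0.2 s.
8. the cap sits on the collar over the post tip (horizontal distance between cap and boss below 0.009 m and z of cap in the frame of boss between 0.072 and 0.084 m and angle between cap's own z axis and vertical below 0.12 rad), for 0.2 s.
At the end, for the whole second after the job is handed in: painted dolls upright in their own cups (6 mm sideways, 4 mm in height); spacer on boss (7, 4 mm), canopy on spacer (8, 5 mm), cap on collar (9, 6 mm), all tilted under 0.12 rad and at rest; unpainted dolls within 12 mm of their starts; glue standing (all of step 1 and all of step 2 and all of step 3 and all of step 4 and all of step 5 and all of step 6 and all of step 7 and all of step 8 and linear speed of each of doll_red, doll_yellow, doll_green, doll_blue, doll_black, spacer, canopy, cap below 0.03 m/s and distance of each of plain1, plain2, plain3, plain4 from where it was at the start of the episode below 0.012 m and angle between glue's own z axis and vertical below 0.2 rad); the robot touches nothing.
It fails at once if an unpainted doll is pulled out of its hole or knocked over (distance of any of plain1, plain2, plain3, plain4 from where it was at the start of the episode above 0.02 m).
It fails at once if the glue bottle is knocked over (angle between glue's own z axis and vertical above 0.5 rad).
Of doll_red, doll_yellow, doll_green, doll_blue, doll_black only 3 to 5 are there at a start; the rules pass over those that are not, and their reading is None.
At some moment in a run one of spacer, canopy, cap may be knocked a few centimetres aside while the robot is not near it.
It also fails if it takes over 210 s, if anything falls off the work surface, if the arm or the gripper's body presses on something with over 40 N, if the wrist force passes 120 N, or if a joint passes its speed limit or range.

## Working session

There is one attempt and no reset: what is moved stays moved. The work goes in short steps, Python scripts to look and compute and a tool call to move; the robot and the scene stay as the last step left them, time stands still between calls to the robot, and variables do not carry over. Pictures are saved under pics/ and viewed, on a budget of 14 in all, crops included, one or two more only if the job needs it, and the job is handed in when it is done.

Besides the shell and the picture viewer there is one more tool, called after "Call:" in YAML: its name, and indented under it one key for each argument. apply_moves: Moves the arm, as the interface text tells. Shifts and turns lie within -1 to 1; 1 stands for 20 mm of shift or 8 degrees of turn. Its arguments: {"type":"object","properties":{"rows":{"type":"array"},"force":{"type":"number"}},"required":["rows"]}

```bash
ls; mkdir -p pics
python3 - <<'E'
from plant import telemetry, imaging, bot
import cv2,numpy as np
np.set_printoptions(precision=4,suppress=True)
print(telemetry.get_state())
for n in ["top","side"]:
    im=imaging.camera(n); cv2.imwrite(f"pics/{n}0.png",im[:,:,::-1])
    c=imaging.calibration(n); print(n,c)
E
```

```text
pics
{'t': 0.0, 'joints': array([-1.2836,  0.4916,  1.5595, -0.    ,  1.0917, -0.1056]), 'qvel': array([-0.0012,  0.0009,  0.0023,  0.0007, -0.0004, -0.0006]), 'tau': array([  0.0029, -61.2641, -25.8176,   0.0693,   0.0482,  -0.0001]), 'ee_pos': array([ 0.2391, -0.5771,  0.1793]), 'eef_rot': array([-0.0006,  0.9808,  0.1951, -0.0001]), 'contact_force': array([ 0.2936, -0.4346,  0.1758]), 'torque': array([-0.0078,  0.0038, -0.0212]), 'grip_width': 0.09525716509010183}
top {'camera_matrix': array([[418.6512,   0.    , 281.8444],
       [  0.    , 418.6512, 207.1856],
       [  0.    ,   0.    ,   1.    ]]), 'pose': array([[-0.0258,  0.9967, -0.0767,  0.532 ],
       [-0.9996, -0.0264, -0.0059, -0.0056],
       [-0.0079,  0.0765,  0.997 ,  1.2306],
       [ 0.    ,  0.    ,  0.    ,  1.    ]])}
side {'camera_matrix': array([[412.8686,   0.    , 276.5417],
       [  0.    , 412.8686, 213.9069],
       [  0.    ,   0.    ,   1.    ]]), 'pose': array([[-0.8477,  0.3524, -0.3966,  0.2006],
       [-0.5303, -0.5427,  0.6513,  0.6262],
       [ 0.0143,  0.7624,  0.6469,  0.6936],
       [ 0.    ,  0.    ,  0.    ,  1.    ]])}
```

```bash
python3 -c "
import cv2
for n in ['top','side']:
    a=cv2.imread(f'pics/{n}0.png'); cv2.imwrite(f'pics/{n}0b.png',cv2.resize(a,(800,600),interpolation=cv2.INTER_CUBIC))"
```

```text
(no output)
```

View pics/top0b.png

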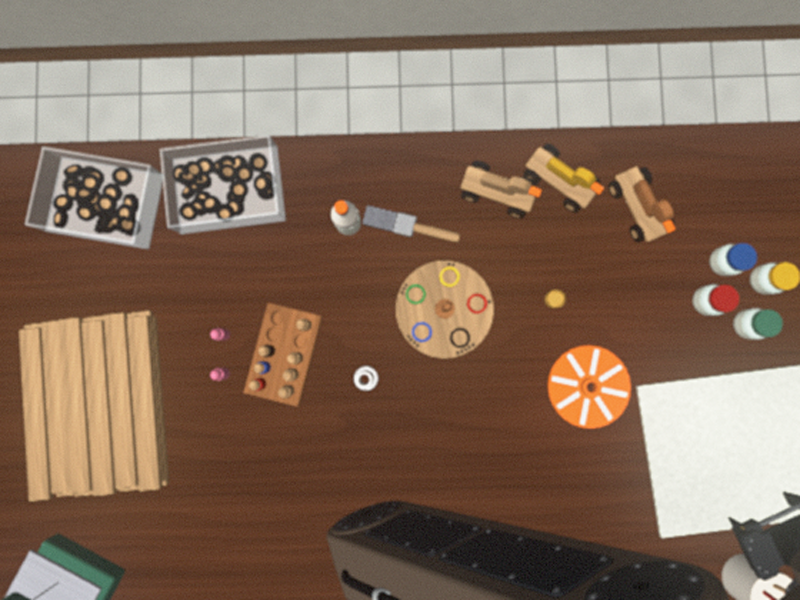

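View pics/side0b.png

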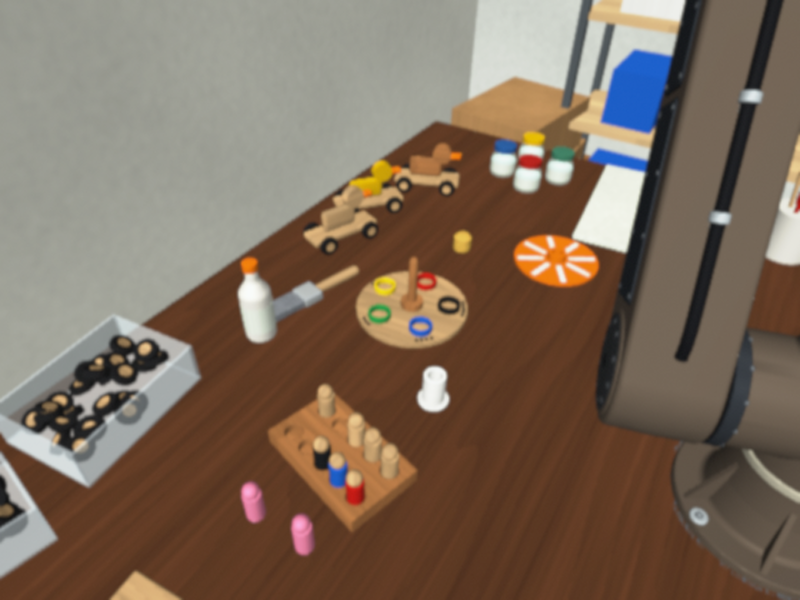

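Top view (800×600 scale): red (257,384), blue (262,367) and black (265,351) dolls in the rack's left row. Spacer is at (365,377), roundabout at (445,308), cap at (555,298) and canopy at (589,386). There are no yellow or green dolls, and the pink dolls are decoys. The side view agrees.

```bash
cat > h.py <<'E'
from plant import telemetry, imaging, bot
import cv2,numpy as np
from scipy.spatial.transform import Rotation as Ro
np.set_printoptions(precision=4,suppress=True)
def ray(cal,px,z):
    K,T=cal["camera_matrix"],cal["pose"]; px=np.atleast_2d(np.asarray(px,float))
    if cal.get("distortion") is not None: px=cv2.undistortPoints(px[:,None],K,np.array(cal["distortion"]),P=K)[:,0]
    d=np.c_[(px[:,0]-K[0,2])/K[0,0],-(px[:,1]-K[1,2])/K[1,1],-np.ones(len(px))]@T[:3,:3].T
    return (T[:3,3]+d*((z-T[2,3])/d[:,2])[:,None])[:,:2]
def proj(cal,P):
    K,T=cal["camera_matrix"],cal["pose"]; c=(np.atleast_2d(P)-T[:3,3])@T[:3,:3]
    return np.c_[K[0,0]*c[:,0]/-c[:,2]+K[0,2],-K[1,1]*c[:,1]/-c[:,2]+K[1,2]]
def shot(n,name):
    cal=imaging.calibration(n); im=imaging.camera(n); cv2.imwrite(f"pics/{name}.png",im[:,:,::-1]); return cal,im
def plan(xyz,yaw=None):
    """rows-units needed: turn first (tool z), shift in tool axes of the current and turned tool. yaw = world angle of tool y axis"""
    s=telemetry.get_state(); q=s["eef_rot"]; R=Ro.from_quat(np.r_[q[1:],q[0]]).as_matrix()
    cur=np.arctan2(R[1,1],R[0,1]); turn=0
    # ideal down tool
    if yaw is not None:
        turn=-((yaw-cur+np.pi/2)%np.pi-np.pi/2)   # about tool z(down); half-turn equivalent
    y=cur-turn; Rt=np.array([[-np.sin(y),np.cos(y),0],[np.cos(y),np.sin(y),0],[0,0,-1]]) 
    d=np.asarray(xyz)-s["ee_pos"]
    print("t",round(s["t"],2),"pos",s["ee_pos"],"yaw",round(np.degrees(cur),2),"j6",round(s["joints"][5],2),"w",round(s["grip_width"],4),"F",s["contact_force"])
    tilt=R.T@np.array([0,0,-1.]); print(" tilt corr wx,wy units",np.degrees(np.array([-tilt[1],tilt[0]]))/8)
    print(" shift now-axes",R.T@d/0.02," turn wz",np.degrees(turn)/8," shift after turn",Rt.T@d/0.02)
E
python3 - <<'E'
from h import *
im=cv2.imread("pics/top0.png"); cal=imaging.calibration("top"); print(cal.keys())
f=.7
for n,p,z in [("red",(257,384),.063),("blue",(262,367),.063),("black",(265,351),.063),("rack",(282,355),.024),("spacer",(365,377),.056),("round",(445,311),.012),("cap",(555,298),.03),("canopy",(589,386),.01),("glue",(341,208),.15)]:
    print(n,ray(cal,np.array(p)*f,z)[0])
w=imaging.calibration("wrist"); print(w["camera_matrix"]);print(w["pose"])
q=telemetry.get_state(); R=Ro.from_quat(np.r_[q["eef_rot"][1:],q["eef_rot"][0]]).as_matrix()
print(R); print("cam in tool",R.T@(w["pose"][:3,3]-q["ee_pos"])); print(R.T@w["pose"][:3,:3])
c=ray(cal,[[.7*282,.7*355]],.024)[0]
plan([c[0]-.07,c[1],.3],np.pi/2)
E
```

```text
dict_keys(['camera_matrix', 'pose'])
red [0.4581 0.2882]
blue [0.4906 0.2783]
black [0.5215 0.2722]
rack [0.5122 0.2473]
spacer [0.4659 0.0789]
round [ 0.5928 -0.0839]
cap [ 0.6122 -0.3043]
canopy [ 0.4338 -0.3697]
glue [0.7799 0.1097]
[[349.8501   0.     280.6137]
 [  0.     349.8501 209.5268]
 [  0.       0.       1.    ]]
[[ 0.3828  0.885   0.2651  0.3135]
 [-0.9238  0.3667  0.1098 -0.5458]
 [-0.     -0.2869  0.958   0.3844]
 [ 0.      0.      0.      1.    ]]
[[ 0.9238  0.3828 -0.0003]
 [ 0.3828 -0.9238  0.0009]
 [ 0.0001 -0.0009 -1.    ]]
cam in tool [ 0.0807 -0.0007 -0.2049]
[[-0.      0.9579  0.287 ]
 [ 1.      0.0003 -0.0008]
 [-0.0009  0.287  -0.9579]]
t 0.1 pos [ 0.2392 -0.5772  0.1794] yaw -67.49 j6 -0.11 w 0.0953 F [ 0.8023 -0.4102 -0.1537]
 tilt corr wx,wy units [-0.0066 -0.0006]
 shift now-axes [ 25.1581 -34.2019  -5.994 ]  turn wz 2.8134807762265046  shift after turn [ 10.1505 -41.2221  -6.0279]
```

Call:
apply_moves:
  rows: [0,0,-1,0,0,0.94,1,0,0,-1,0,0,0.94,1,0,0,-1,0,0,0.93,1,1,-1,-1,0,0,0,0.5,1,-1,-1,0,0,0,0.5,1,-1,-1,0,0,0,0.5,1,-1,0,0,0,0,0.5,1,-1,0,0,0,0,0.5,1,-1,0,0,0,0,0.5,1,-1,0,0,0,0,0.5]
  force: 15

```text
t: 1.35
ee_pos: [0.3797, -0.4365, 0.2996]
eef_rot: [-0.0, 1.0, 0.0, -0.0]
contact_force: [0.1, 0.0, -0.1]
grip_width: 0.0473
```

Call:
apply_moves:
  rows: [1,-1,0,0,0,0,0.5,1,-1,0,0,0,0,0.5,1,-1,0,0,0,0,0.5,0,-1,0,0,0,0,0.5,0,-1,0,0,0,0,0.5,0,-1,0,0,0,0,0.5,0,-1,0,0,0,0,0.5,0,0,0,0,0,0,0.5,0,0,0,0,0,0,0.5]

```text
t: 2.48
ee_pos: [0.4392, -0.2975, 0.3001]
eef_rot: [0.0, 1.0, 0.0, 0.0]
contact_force: [-0.9, 0.3, 0.0]
grip_width: 0.0474
```

Run:
```python
from h import *
plan([.43,.2,.3],np.pi/2)
cal,im=shot("wrist","w1"); np.savez("w1.npz",K=cal["camera_matrix"],T=cal["pose"])
print(cal["pose"])
for p in [(.4338,-.3697,0),(.6122,-.3043,0),(.5928,-.0839,.012)]: print(proj(cal,p))
```

```text
t 2.48 pos [ 0.4392 -0.2975  0.3001] yaw -89.97 j6 0.85 w 0.0474 F [-0.8755  0.3221  0.0108]
 tilt corr wx,wy units [ 0.0038 -0.002 ]
 shift now-axes [ -0.4452 -24.8761  -0.0087]  turn wz 0.0040938187011365194  shift after turn [ -0.4594 -24.8759   0.0047]
[[ 0.0006  0.9581  0.2864  0.5196]
 [-1.      0.0001  0.0015 -0.2969]
 [ 0.0014 -0.2864  0.9581  0.505 ]
 [ 0.      0.      0.      1.    ]]
[[330.1668 166.6008]]
[[285.7652  31.0435]]
[[114.9063  45.617 ]]
```

Call:
apply_moves:
  rows: [1,-1,0,0,0,0,0.5,1,-1,0,0,0,0,0.5,1,-1,0,0,0,0,0.5,1,-1,0,0,0,0,0.5,1,-1,0,0,0,0,0.5,1,-1,0,0,0,0,0.5,0.5,-1,0,0,0,0,0.5,0,-1,0,0,0,0,0.5,0,-1,0,0,0,0,0.5,0,-1,0,0,0,0,0.5]

```text
t: 3.78
ee_pos: [0.5687, -0.0963, 0.3001]
eef_rot: [0.0, 1.0, 0.0, 0.0]
contact_force: [-0.3, 0.9, 0.3]
grip_width: 0.0476
```

Call:
apply_moves:
  rows: [0,0,0,0,0,0,0.5,0,0,0,0,0,0,0.5,0,0,0,0,0,0,0.5]

```text
t: 4.15
ee_pos: [0.569, -0.0978, 0.2999]
eef_rot: [0.0, 1.0, -0.0, 0.0]
contact_force: [-0.3, 0.4, -0.2]
grip_width: 0.0475
```

Run:
```python
from h import *
cal,im=shot("wrist","w2"); np.savez("w2.npz",K=cal["camera_matrix"],T=cal["pose"])
print(cal["pose"][:3,3]); plan([.54,.22,.3])
cv2.imwrite("pics/w2b.png",cv2.resize(im[:,:,::-1],(800,600)))
```

```text
[ 0.6495 -0.0973  0.5048]
t 4.2 pos [ 0.569  -0.0978  0.2999] yaw -90.02 j6 1.29 w 0.0477 F [ 0.4257  0.1586 -0.4832]
 tilt corr wx,wy units [0.0012 0.0002]
 shift now-axes [ -1.4555 -15.8905  -0.0089]  turn wz 0.0  shift after turn [ -1.4555 -15.8905  -0.0062]
```

View pics/w2b.png

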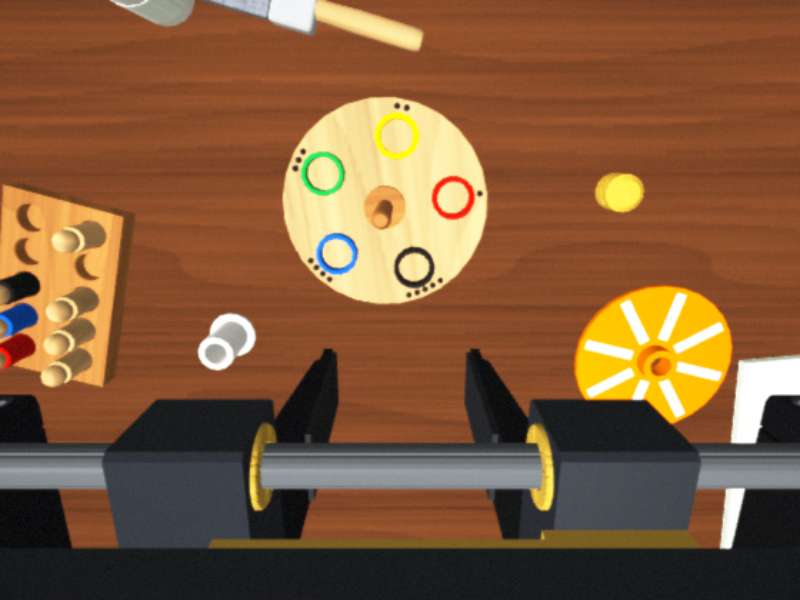

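The wrist view shows the whole roundabout: red ring (453,197), yellow (397,136), green (322,173), blue (337,253), black (414,267). The spacer, cap and canopy are in view too. Next I'll fit the ring pattern and view the rack.

Call:
apply_moves:
  rows: [0,-1,0,0,0,0,0.5,0,-1,0,0,0,0,0.5,0,-1,0,0,0,0,0.5,0,-1,0,0,0,0,0.5,0,-1,0,0,0,0,0.5,0,-1,0,0,0,0,0.5,0,-1,0,0,0,0,0.5,0,-1,0,0,0,0,0.5,0,-1,0,0,0,0,0.5,0,-1,0,0,0,0,0.5]

```text
t: 5.45
ee_pos: [0.569, 0.1041, 0.2999]
eef_rot: [0.0, 1.0, 0.0, 0.0]
contact_force: [0.4, 0.1, -1.1]
grip_width: 0.0473
```

Call:
apply_moves:
  rows: [0,-1,0,0,0,0,0.5,0,-1,0,0,0,0,0.5,0,-1,0,0,0,0,0.5,0,-1,0,0,0,0,0.5,0,-1,0,0,0,0,0.5,0,-1,0,0,0,0,0.5,0,-1,0,0,0,0,0.5,0,0,0,0,0,0,0.5,0,0,0,0,0,0,0.5]

```text
t: 6.58
ee_pos: [0.5689, 0.2425, 0.2998]
eef_rot: [0.0, 1.0, 0.0, -0.0]
contact_force: [0.0, -0.4, -0.9]
grip_width: 0.0476
```

Run:
```python
from h import *
from scipy.optimize import least_squares
d=np.load("w2.npz"); cal=dict(camera_matrix=d["K"],pose=d["T"]); im=cv2.imread("pics/w2.png"); hsv=cv2.cvtColor(im,cv2.COLOR_BGR2HSV)
H,S,V=[hsv[:,:,i].astype(int) for i in range(3)]
m=dict(red=((H<6)|(H>174))&(S>150)&(V>100),yellow=(abs(H-29)<5)&(S>190)&(V>150),green=(abs(H-60)<18)&(S>100),blue=(abs(H-115)<12)&(S>120),black=(V<60))
g=dict(red=(453,197),yellow=(397,136),green=(322,173),blue=(337,253),black=(414,267))
yy,xx=np.mgrid[:420,:560]; P={}
for k in m:
    c=np.array(g[k])*.7; q=m[k]&(np.hypot(xx-c[0],yy-c[1])<18)
    pts=np.c_[xx[q],yy[q]].astype(np.float32)
    e=cv2.fitEllipse(cv2.convexHull(pts)); P[k]=ray(cal,[e[0]],.024)[0]; print(k,len(pts),e[0],e[1],P[k])
ks=list(P); A=np.array([P[k] for k in ks])
f=lambda v:(np.c_[v[0]+.066*np.cos(v[2]+np.radians(72)*np.arange(5)),v[1]+.066*np.sin(v[2]+np.radians(72)*np.arange(5))]-A).ravel()
r=least_squares(f,[*A.mean(0),np.arctan2(*(A[0]-A.mean(0))[::-1])]); print(r.x,np.degrees(r.x[2]),"res mm",r.fun.reshape(5,2)*1e3)
for i,k in enumerate(ks): a=r.x[2]+np.radians(72)*i; print(k,r.x[:2]+.066*np.array([np.cos(a),np.sin(a)]))
cal,im=shot("wrist","w3"); np.savez("w3.npz",K=cal["camera_matrix"],T=cal["pose"]); plan([.5,.28,.2])
cv2.imwrite("pics/w3b.png",cv2.resize(im[:,:,::-1],(800,600)))
```

```text
red 259 (316.8346862792969, 138.06460571289062) (28.687725067138672, 29.458711624145508) [ 0.6065 -0.1468]
yellow 321 (277.2598876953125, 94.64978790283203) (30.438350677490234, 31.730430603027344) [ 0.6623 -0.0935]
green 329 (225.41012573242188, 121.05223846435547) (29.6895694732666, 31.141469955444336) [ 0.6288 -0.0243]
blue 246 (235.424072265625, 177.35142517089844) (27.714908599853516, 28.276012420654297) [ 0.5526 -0.0348]
black 165 (290.55426025390625, 188.44541931152344) (26.097957611083984, 31.87087059020996) [ 0.5367 -0.1119]
[ 0.5974 -0.0822 -1.4344] -82.18684400486663 res mm [[-0.1467 -0.7928]
 [ 0.0409 -0.4235]
 [-0.2937  0.1867]
 [-0.896   0.1531]
 [ 1.2954  0.8764]]
red [ 0.6063 -0.1476]
yellow [ 0.6623 -0.0939]
green [ 0.6285 -0.0241]
blue [ 0.5517 -0.0346]
black [ 0.5379 -0.111 ]
t 6.62 pos [0.5689 0.2423 0.2999] yaw -90.0 j6 1.87 w 0.0477 F [ 0.2989 -0.7285  0.9844]
 tilt corr wx,wy units [0.0019 0.0004]
 shift now-axes [-3.4455 -1.8871  4.9944]  turn wz 0.0  shift after turn [-3.4458 -1.8858  4.9947]
```

View pics/w3b.png

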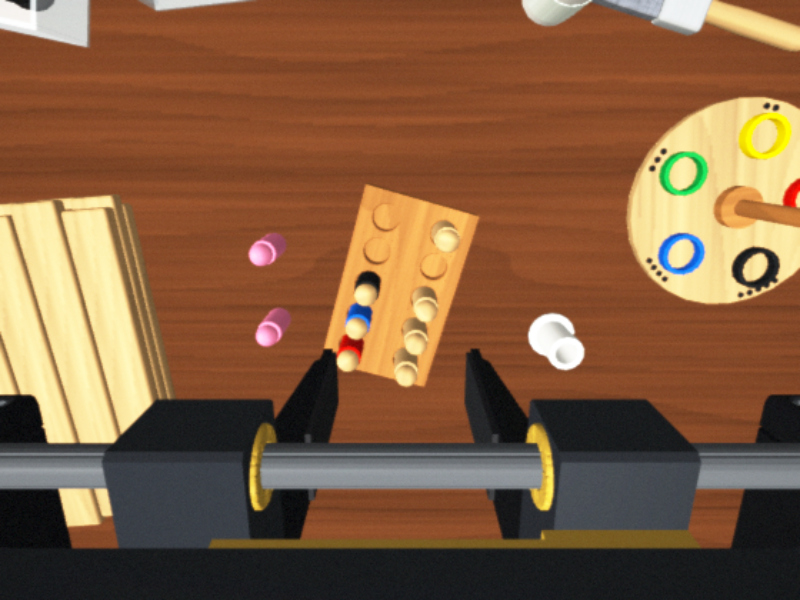

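Run:
```python
from h import *
from scipy.optimize import least_squares
d=np.load("w3.npz"); cal=dict(camera_matrix=d["K"],pose=d["T"])
# (px800, z, rack xy mm)
X=[-68,-34,0,34,68]
obs=[((385,217),24,(68,29)),((377,250),24,(34,29)),((433,266),24,(34,-29)),((367,292),63,(0,29)),((357,326),63,(-34,29)),((348,359),63,(-68,29)),
((447,236),63,(68,-29)),((425,302),63,(0,-29)),((416,336),63,(-34,-29)),((406,372),63,(-68,-29)),((365,185),24,(93,56)),((478,216),24,(93,-56)),((426,386),24,(-93,-56))]
W=np.array([ray(cal,np.array(p)*.7,z/1e3)[0] for p,z,_ in obs]); M=np.array([o[2] for o in obs])/1e3
R2=lambda a:np.array([[np.cos(a),-np.sin(a)],[np.sin(a),np.cos(a)]])
r=least_squares(lambda v:(M@R2(v[2]).T+v[:2]-W).ravel(),[.51,.25,-.2],loss="soft_l1",f_scale=.002)
print(r.x,np.degrees(r.x[2])); print(((M@R2(r.x[2]).T+r.x[:2]-W)*1e3).round(1))
np.save("rack.npy",r.x)
for k,x in zip(["black","blue","red"],[0,-.034,-.068]): print(k,R2(r.x[2])@[x,.029]+r.x[:2])
p=R2(r.x[2])@[-.068,.029]+r.x[:2]
plan([*p,.14],r.x[2]+np.pi/2)
im=cv2.imread("pics/w3.png"); 
for (x,y) in [(a,b) for a in X for b in(29,-29)]:
    for z in (24,56):
        c=R2(r.x[2])@np.array([x,y])/1e3+r.x[:2]
        pts=np.array([[c[0]+.012*np.cos(t),c[1]+.012*np.sin(t),z/1e3] for t in np.linspace(0,6.283,60)])
        if z==24 or (x,y) in [(-68,29),(-34,29),(0,29)]:
            for u in proj(cal,pts): cv2.circle(im,tuple(int(v*16) for v in u),6,(255,255,0),-1,shift=4)
cv2.imwrite("pics/w3c.png",cv2.resize(im[120:280,215:345],None,fx=3.7,fy=3.7,interpolation=cv2.INTER_CUBIC))
```

```text
[ 0.5159  0.247  -0.2634] -15.094359463648374
[[ 1.4 -0.4]
 [ 0.5  0.4]
 [ 1.4 -0.7]
 [-0.8  1.4]
 [-0.5  0.3]
 [ 0.2 -0.3]
 [-2.  -0.2]
 [-6.3 -1.2]
 [-5.6 -0.3]
 [-1.3 -0.8]
 [ 2.6  0.7]
 [ 2.4  0. ]
 [ 1.8  1.4]]
black [0.5234 0.275 ]
blue [0.4906 0.2839]
red [0.4578 0.2927]
t 6.62 pos [0.5689 0.2423 0.2999] yaw -90.0 j6 1.87 w 0.0477 F [ 0.2989 -0.7285  0.9844]
 tilt corr wx,wy units [0.0019 0.0004]
 shift now-axes [-5.5568 -2.5239  7.9944]  turn wz 1.8873296720984625  shift after turn [-6.0223 -0.9871  7.9947]
```

View pics/w3c.png

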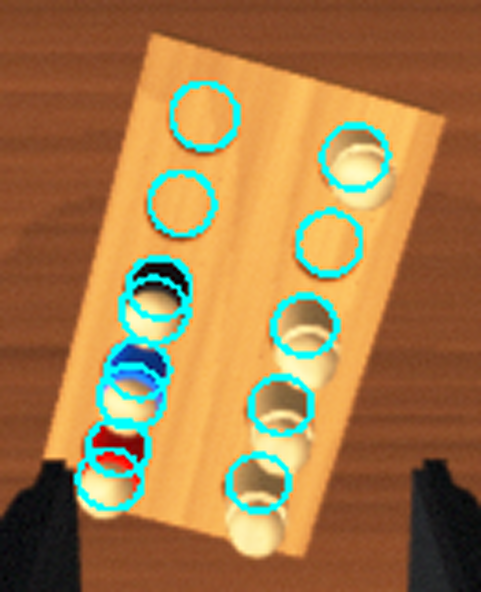

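Call:
apply_moves:
  rows: [0,0,0,0,0,0.94,0.5,0,0,0,0,0,0.945,0.5,-1,-0.16,1,0,0,0,0.5,-1,-0.16,1,0,0,0,0.5,-1,-0.16,1,0,0,0,0.5,-1,-0.16,1,0,0,0,0.5,-1,-0.16,1,0,0,0,0.5,-1,-0.16,1,0,0,0,0.5,0,0,1,0,0,0,0.5,0,0,1,0,0,0,0.5]

```text
t: 7.88
ee_pos: [0.4582, 0.292, 0.1396]
eef_rot: [-0.0, 0.991, -0.131, 0.0]
contact_force: [-0.2, 0.1, -0.3]
grip_width: 0.0474
```

Call:
apply_moves:
  rows: [0,0,0,0,0,0,0.5,0,0,0,0,0,0,0.5]

```text
t: 8.12
ee_pos: [0.4585, 0.2923, 0.1407]
eef_rot: [-0.0, 0.991, -0.131, 0.0]
contact_force: [0.3, -0.1, 0.1]
grip_width: 0.0478
```

Run:
```python
from h import *
plan([.4578,.2927,.029],np.load("rack.npy")[2]+np.pi/2)
cal,im=shot("wrist","w4"); cv2.imwrite("pics/w4b.png",cv2.resize(im[100:400,130:430,::-1],(600,600),interpolation=cv2.INTER_CUBIC))
r=np.load("rack.npy"); print(proj(cal,[.4578,.2927,.056]),proj(cal,[.4578,.2927,.024]))
```

```text
t 8.12 pos [0.4585 0.2923 0.1407] yaw -105.09 j6 2.28 w 0.0478 F [ 0.2859 -0.0676  0.0637]
 tilt corr wx,wy units [-0.0034 -0.0054]
 shift now-axes [-0.0428 -0.0094  5.5834]  turn wz 0.0011095973676986256  shift after turn [-0.0386 -0.012   5.5834]
[[280.4178 203.6008]] [[280.4237 194.4981]]
```

View pics/w4b.png

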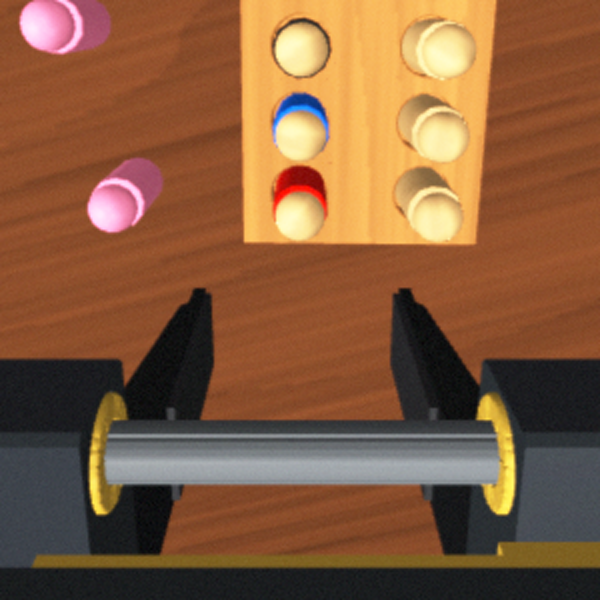

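The red doll is in line with the fingers across y. Its head sits at native (280,208.5) against a predicted (280,205.7), so I'll shift about 2 mm back in tool x. Then descend and grip.

Call:
apply_moves:
  rows: [-0.13,0,1,0,0,0,0.5,0,0,1,0,0,0,0.5,0,0,1,0,0,0,0.5,0,0,1,0,0,0,0.5,0,0,1,0,0,0,0.5,0,0,0.58,0,0,0,0.5,0,0,0,0,0,0,0.5,0,0,0,0,0,0,0,0,0,0,0,0,0,0,0,0,0,0,0,0,0]

```text
t: 9.43
ee_pos: [0.4557, 0.2932, 0.0287]
eef_rot: [-0.0, 0.991, -0.131, 0.0]
contact_force: [-0.4, 0.7, -0.1]
grip_width: 0.0228
```

Call:
apply_moves:
  rows: [0,0,0,0,0,0,0,0,0,0,0,0,0,0,0,0,-1,0,0,0,0,0,0,-1,0,0,0,0,0,0,-1,0,0,0,0,0,0,-1,0,0,0,0,0,0,-1,0,0,0,0,0,0,-1,0,0,0,0,0,0,-1,0,0,0,0,0,0,-1,0,0,0,0]

```text
t: 10.68
ee_pos: [0.4553, 0.293, 0.1888]
eef_rot: [0.0, 0.991, -0.131, -0.0]
contact_force: [0.5, -0.2, 0.2]
grip_width: 0.0194
```

Run:
```python
from h import *
c=np.array([.5974,-.0822]); s=np.array([.6063,-.1476]); a=np.arctan2(*(s-c)[::-1])
plan([*s,.16],a+np.pi/2)
```

```text
t 10.68 pos [0.4553 0.293  0.1888] yaw -105.06 j6 2.28 w 0.0194 F [ 0.4694 -0.1687  0.2028]
 tilt corr wx,wy units [0.0033 0.0026]
 shift now-axes [13.0159 19.311   1.4422]  turn wz 8.399358367288  shift after turn [22.8468 -4.5128  1.4381]
```

Run:
```python
from h import *
cal,im=shot("wrist","w5"); cv2.imwrite("pics/w5b.png",cv2.resize(im[100:400,130:430,::-1],(600,600),interpolation=cv2.INTER_CUBIC))
```

```text
(no output)
```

View pics/w5b.png

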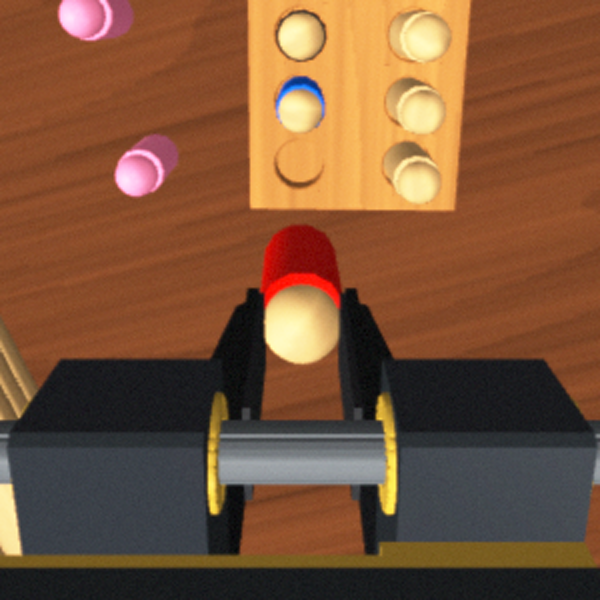

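Run:
```python
from h import *
cal=imaging.calibration("wrist"); s=telemetry.get_state(); q=s["eef_rot"]; R=Ro.from_quat(np.r_[q[1:],q[0]]).as_matrix()
for off in (0,.004,.008,.012):
  for n,p in dict(head=(0,0,-.034),bodytopF=(.012,0,-.027),baseF=(.012,0,.019),base=(0,0,.019),tip=(0,.012,0)).items():
    u=proj(cal,s["ee_pos"]+R@(np.array(p)+[off,0,0]))[0]; print(off,n,((u-[130,100])*2).round(0))
```

```text
0 head [302. 324.]
0 bodytopF [302. 273.]
0 baseF [302. 223.]
0 base [302. 257.]
0 tip [340. 278.]
0.004 head [302. 310.]
0.004 bodytopF [302. 259.]
0.004 baseF [302. 212.]
0.004 base [302. 246.]
0.004 tip [340. 266.]
0.008 head [302. 296.]
0.008 bodytopF [302. 245.]
0.008 baseF [302. 200.]
0.008 base [302. 235.]
0.008 tip [340. 253.]
0.012 head [302. 282.]
0.012 bodytopF [302. 231.]
0.012 baseF [302. 188.]
0.012 base [302. 223.]
0.012 tip [340. 241.]
```

Held upright and centred: head at crop (301,325) against a predicted (302,324). I'll turn 5.5 units, which keeps j6 in range and the gripper body clear of the post, then carry it over.

Call:
apply_moves:
  rows: [0,0,0,0,0,0.9,0,0,0,0,0,0,0.9,0,0,0,0,0,0,0.9,0,0,0,0,0,0,0.9,0,0,0,0,0,0,0.9,0,0,0,0,0,0,1,0,0,0,0,0,0,0,0]

```text
t: 11.6
ee_pos: [0.473, 0.23, 0.1782]
eef_rot: [-0.043, 0.892, -0.449, -0.039]
contact_force: [0.6, 0.9, 0.2]
grip_width: 0.0195
```

```bash
python3 -c "
from h import *
plan([.6063,-.1476,.16])"
```

```text
t 11.6 pos [0.473  0.23   0.1782] yaw -143.53 j6 2.68 w 0.0195 F [0.633  0.9151 0.1504]
 tilt corr wx,wy units [-0.2989  0.7666]
 shift now-axes [19.1055  5.8955 -1.3909]  turn wz 0.0  shift after turn [19.1445  5.8627  0.9095]
```

Call:
apply_moves:
  rows: [0,0,0,0,0,-0.9,0,0,0,0,0,0,-0.9,0,0,0,0,0,0,0,0]

```text
t: 11.98
ee_pos: [0.4727, 0.2322, 0.1789]
eef_rot: [-0.047, 0.942, -0.331, -0.032]
contact_force: [-0.2, 0.3, 0.3]
grip_width: 0.0192
```

```bash
python3 -c "
from h import *
plan([.6063,-.1476,.19])"
```

```text
t 11.97 pos [0.4727 0.2322 0.1789] yaw -128.94 j6 2.43 w 0.0192 F [-0.19    0.2544  0.2738]
 tilt corr wx,wy units [-0.4861  0.6602]
 shift now-axes [16.9386 10.5088 -2.8509]  turn wz 0.0  shift after turn [17.1295 10.571  -0.5574]
```

Call:
apply_moves:
  rows: [0,0,0,-0.49,0.66,0,0,0,0,0,0,0,0,0]

```text
t: 12.22
ee_pos: [0.4725, 0.233, 0.179]
eef_rot: [-0.0, 0.943, -0.332, -0.0]
contact_force: [0.1, 0.3, -0.4]
grip_width: 0.0197
```

```bash
python3 -c "
from h import *
plan([.6063,-.1476,.19])"
```

```text
t 12.22 pos [0.4725 0.233  0.179 ] yaw -128.79 j6 2.58 w 0.0197 F [ 0.064   0.2842 -0.3656]
 tilt corr wx,wy units [-0.0002  0.0007]
 shift now-axes [17.1327 10.6428 -0.5519]  turn wz 0.0  shift after turn [17.1328 10.6428 -0.55  ]
```

Call:
apply_moves:
  rows: [0.95,0.59,-0.1,0,0,0,0,0.95,0.59,-0.1,0,0,0,0,0.95,0.59,-0.1,0,0,0,0,0.95,0.59,-0.1,0,0,0,0,0.95,0.59,-0.1,0,0,0,0,0.95,0.59,0,0,0,0,0,0.95,0.59,0,0,0,0,0,0.95,0.59,0,0,0,0,0,0.95,0.59,0,0,0,0,0,0.95,0.59,0,0,0,0,0]

```text
t: 13.48
ee_pos: [0.5472, 0.02, 0.1888]
eef_rot: [-0.001, 0.943, -0.333, -0.001]
contact_force: [0.9, 0.2, -0.3]
grip_width: 0.0192
```

Call:
apply_moves:
  rows: [0.95,0.59,0,0,0,0,0,0.95,0.59,0,0,0,0,0,0.95,0.59,0,0,0,0,0,0.95,0.59,0,0,0,0,0,0.95,0.59,0,0,0,0,0,0.95,0.59,0,0,0,0,0,0.95,0.59,0,0,0,0,0,0.95,0.59,0,0,0,0,0,0,0,0,0,0,0.9,0,0,0,0,0,0,0.9,0]

```text
t: 14.72
ee_pos: [0.6066, -0.1493, 0.1887]
eef_rot: [-0.0, 0.893, -0.45, -0.0]
contact_force: [0.4, 0.9, -1.0]
grip_width: 0.0194
```

Call:
apply_moves:
  rows: [0,0,0,0,0,0,0,0,0,0,0,0,0,0]

```text
t: 14.98
ee_pos: [0.6064, -0.1485, 0.1889]
eef_rot: [-0.0, 0.895, -0.447, -0.0]
contact_force: [-0.2, 0.1, -0.7]
grip_width: 0.0196
```

Run:
```python
from h import *
c=np.array([.5974,-.0822]); s=np.array([.6063,-.1476]); a=np.arctan2(*(s-c)[::-1])
plan([*s,.0305],a+np.pi/2)
```

```text
t 14.97 pos [ 0.6064 -0.1485  0.1889] yaw -143.06 j6 2.15 w 0.0196 F [-0.1629  0.1194 -0.7053]
 tilt corr wx,wy units [0.0006 0.0033]
 shift now-axes [-0.0377 -0.0228  7.9176]  turn wz 3.6491565224138904  shift after turn [-0.0468  0.0009  7.9176]
```

Call:
apply_moves:
  rows: [-0.04,-0.02,0.9,0,0,1,0,0,0,1,0,0,0,0,0,0,1,0,0,0,0,0,0,1,0,0,0,0,0,0,1,0,0,0,0,0,0,1,0,0,0,0,0,0,1,0,0,0,0,0,0,0.5,0,0,0,0,0,0,0.45,0,0,0,0,0,0,0,0,0,0,0]

```text
t: 16.23
ee_pos: [0.6061, -0.1473, 0.0317]
eef_rot: [-0.0, 0.861, -0.509, -0.0]
contact_force: [-0.2, -0.1, 0.4]
grip_width: 0.0193
```

Run:
```python
from h import *
plan([.6063,-.1476,.0305])
```

```text
t 16.23 pos [ 0.6061 -0.1473  0.0317] yaw -151.18 j6 2.29 w 0.0193 F [-0.2418 -0.0815  0.3554]
 tilt corr wx,wy units [0.0024 0.0046]
 shift now-axes [ 0.0173 -0.0011  0.0601]  turn wz 0.0  shift after turn [ 0.0173 -0.0011  0.0601]
```

Call:
apply_moves:
  rows: [0,0,0.05,0,0,0,0,0,0,0,0,0,0,0.5,0,0,0,0,0,0,0.5,0,0,0,0,0,0,0.5,0,0,-0.5,0,0,0,0.5,0,0,-1,0,0,0,0.5,0,0,-1,0,0,0,0.5,0,0,-1,0,0,0,0.5,0,0,-1,0,0,0,0.5,0,0,-1,0,0,0,0.5]

```text
t: 17.48
ee_pos: [0.6062, -0.1474, 0.1424]
eef_rot: [-0.0, 0.861, -0.509, 0.0]
contact_force: [-0.0, 0.1, 0.1]
grip_width: 0.0478
```

Call:
apply_moves:
  rows: [0,0,-1,0,0,0,0.5,0,0,-1,0,0,0,0.5,0,0,0,0,0,0,0.5]

```text
t: 17.85
ee_pos: [0.6068, -0.1476, 0.1827]
eef_rot: [-0.0, 0.861, -0.509, 0.001]
contact_force: [-0.4, -0.0, 0.1]
grip_width: 0.0475
```

Run:
```python
from h import *
cal,im=shot("wrist","w6"); cv2.imwrite("pics/w6b.png",cv2.resize(im[:,:,::-1],(700,525),interpolation=cv2.INTER_CUBIC))
s=np.array([.6063,-.1476]); print(proj(cal,[[*s,.012],[*s,.024],[*s,.065],[.5974,-.0822,.113]])*1.25)
r=np.load("rack.npy"); plan([.490,.284,.19],r[2]+np.pi/2)
```

```text
[[351.0235 227.8743]
 [351.0073 230.8311]
 [350.9435 242.4784]
 [316.7358 345.2734]]
t 17.9 pos [ 0.6062 -0.1474  0.1815] yaw -151.21 j6 2.29 w 0.0475 F [-0.1498  0.3393  0.1905]
 tilt corr wx,wy units [-0.0053 -0.0042]
 shift now-axes [-21.7034  -5.2944  -0.4354]  turn wz -5.764602864761968  shift after turn [-11.2291 -19.3128  -0.4265]
```

View pics/w6b.png

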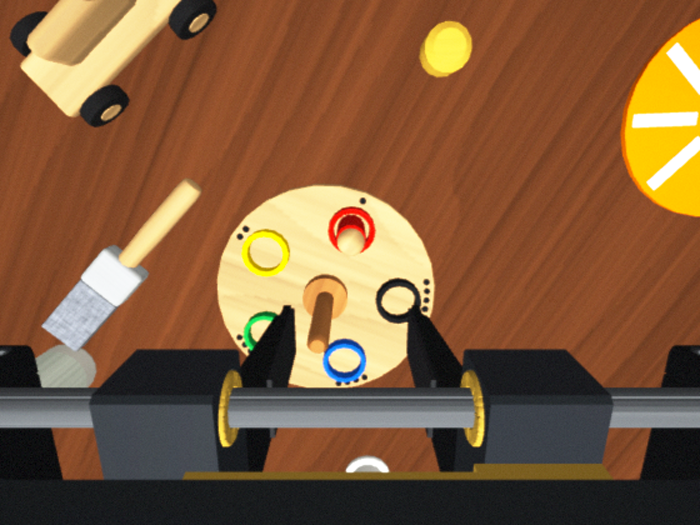

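Red is seated: head (350,239) in the red cup, as predicted. Next is blue.

Call:
apply_moves:
  rows: [0,0,0,0,0,-0.96,0.5,0,0,0,0,0,-0.96,0.5,0,0,0,0,0,-0.96,0.5,0,0,0,0,0,-0.96,0.5,0,0,0,0,0,-0.96,0.5,0,0,0,0,0,-0.96,0.5]

```text
t: 18.65
ee_pos: [0.6057, -0.1473, 0.1798]
eef_rot: [-0.0, 0.992, -0.129, -0.001]
contact_force: [0.3, -0.3, 0.3]
grip_width: 0.0473
```

Call:
apply_moves:
  rows: [-0.57,-0.96,0,0,0,0,0.5,-0.57,-0.96,0,0,0,0,0.5,-0.57,-0.96,0,0,0,0,0.5,-0.57,-0.96,0,0,0,0,0.5,-0.57,-0.96,0,0,0,0,0.5,-0.57,-0.96,0,0,0,0,0.5,-0.57,-0.96,0,0,0,0,0.5,-0.57,-0.96,0,0,0,0,0.5,-0.57,-0.96,0,0,0,0,0.5,-0.57,-0.96,0,0,0,0,0.5]

```text
t: 19.9
ee_pos: [0.5458, 0.0691, 0.181]
eef_rot: [-0.0, 0.991, -0.132, -0.0]
contact_force: [0.2, 0.6, 0.7]
grip_width: 0.0479
```

Call:
apply_moves:
  rows: [-0.57,-0.96,0,0,0,0,0.5,-0.57,-0.96,0,0,0,0,0.5,-0.57,-0.96,0,0,0,0,0.5,-0.57,-0.96,0,0,0,0,0.5,-0.57,-0.96,0,0,0,0,0.5,-0.57,-0.96,0,0,0,0,0.5,-0.57,-0.96,0,0,0,0,0.5,-0.57,-0.96,0,0,0,0,0.5,-0.57,-0.96,0,0,0,0,0.5,-0.48,-0.98,0,0,0,0,0.5]

```text
t: 21.15
ee_pos: [0.4874, 0.284, 0.181]
eef_rot: [-0.0, 0.991, -0.132, -0.0]
contact_force: [1.0, -0.3, -0.0]
grip_width: 0.0479
```

Call:
apply_moves:
  rows: [0,0,0.5,0,0,0,0.5,0,0,0.5,0,0,0,0.5,0,0,0,0,0,0,0.5]

```text
t: 21.52
ee_pos: [0.4878, 0.282, 0.16]
eef_rot: [0.0, 0.991, -0.132, -0.001]
contact_force: [0.5, -0.3, 0.9]
grip_width: 0.0475
```

Run:
```python
from h import *
r=np.load("rack.npy"); plan([.4885,.2843,.0287],r[2]+np.pi/2)
cal,im=shot("wrist","w7"); print(proj(cal,[.4885,.2843,.063]))
```

```text
t 21.52 pos [0.4878 0.282  0.16  ] yaw -105.17 j6 2.24 w 0.0475 F [ 0.4949 -0.3303  0.8721]
 tilt corr wx,wy units [0.0079 0.0135]
 shift now-axes [ 0.0175 -0.1271  6.5628]  turn wz -0.009769548277090073  shift after turn [ 0.0053 -0.1198  6.563 ]
[[277.8045 198.6346]]
```

Call:
apply_moves:
  rows: [0.01,-0.11,0.96,0,0,0,0.5,0,0,1,0,0,0,0.5,0,0,1,0,0,0,0.5,0,0,1,0,0,0,0.5,0,0,1,0,0,0,0.5,0,0,1,0,0,0,0.5,0,0,0.6,0,0,0,0.5,0,0,0,0,0,0,0.5,0,0,0,0,0,0,0,0,0,0,0,0,0,0]

```text
t: 22.82
ee_pos: [0.4892, 0.285, 0.0306]
eef_rot: [-0.0, 0.991, -0.132, 0.0]
contact_force: [0.1, -0.0, 0.5]
grip_width: 0.0327
```

Call:
apply_moves:
  rows: [0,0,0,0,0,0,0,0,0,0,0,0,0,0,0,0,0,0,0,0,0,0,0,-1,0,0,0,0,0,0,-1,0,0,0,0,0,0,-1,0,0,0,0,0,0,-1,0,0,0,0,0,0,-1,0,0,0,0,0,0,-1,0,0,0,0,0,0,-1,0,0,0,0]

```text
t: 24.08
ee_pos: [0.4887, 0.2847, 0.1704]
eef_rot: [-0.0, 0.991, -0.132, -0.0]
contact_force: [0.3, 0.6, -0.3]
grip_width: 0.0184
```

Call:
apply_moves:
  rows: [0,0,-1,0,0,0,0,0,0,0,0,0,0,0]

```text
t: 24.32
ee_pos: [0.4894, 0.285, 0.1908]
eef_rot: [-0.001, 0.991, -0.132, 0.001]
contact_force: [0.5, -0.1, -0.3]
grip_width: 0.0184
```

Run:
```python
from h import *
plan([.5517,-.0346,.18])
cal,im=shot("wrist","w8"); hsv=cv2.cvtColor(im,cv2.COLOR_RGB2HSV); m=(abs(hsv[:,:,0].astype(int)-115)<12)&(hsv[:,:,1]>120); y,x=np.nonzero(m); print(len(x),x.min(),x.max(),y.min(),y.max())
print("red had in w5 crop base top y 227 -> native",100+227/2)
```

```text
t 24.32 pos [0.4894 0.285  0.1908] yaw -105.13 j6 2.25 w 0.0184 F [ 0.5312 -0.0931 -0.3257]
 tilt corr wx,wy units [-0.0119 -0.0101]
 shift now-axes [ 7.1799 14.6155  0.527 ]  turn wz 0.0  shift after turn [ 7.1807 14.6146  0.5412]
1237 0 559 29 382
red had in w5 crop base top y 227 -> native 213.5
```

Call:
apply_moves:
  rows: [0.48,0.975,0,0,0,0,0,0.48,0.975,0,0,0,0,0,0.48,0.975,0,0,0,0,0,0.48,0.975,0,0,0,0,0,0.48,0.975,0,0,0,0,0,0.48,0.975,0,0,0,0,0,0.48,0.975,0,0,0,0,0,0.48,0.975,0,0,0,0,0,0.48,0.975,0,0,0,0,0,0.48,0.975,0,0,0,0,0]

```text
t: 25.62
ee_pos: [0.5303, 0.0708, 0.1885]
eef_rot: [0.0, 0.991, -0.132, -0.001]
contact_force: [1.6, 0.6, 0.5]
grip_width: 0.019
```

Call:
apply_moves:
  rows: [0.48,0.975,0,0,0,0,0,0.48,0.975,0,0,0,0,0,0.48,0.975,0,0,0,0,0,0.48,0.975,0,0,0,0,0,0.48,0.975,0,0,0,0,0,0,0,0,0,0,1,0,0,0,0,0,0,1,0,0,0,0,0,0,1,0,0,0,0,0,0,0.9,0,0,0,0,0,0,0,0]

```text
t: 26.88
ee_pos: [0.5514, -0.0354, 0.1891]
eef_rot: [0.0, 0.92, -0.393, -0.001]
contact_force: [0.3, 0.4, -1.0]
grip_width: 0.0191
```

Call:
apply_moves:
  rows: [0,0,0,0,0,0,0]

```text
t: 27.0
ee_pos: [0.5515, -0.0353, 0.1894]
eef_rot: [-0.0, 0.92, -0.392, -0.0]
contact_force: [0.6, 0.6, -0.3]
grip_width: 0.0188
```

Run:
```python
from h import *
c=np.array([.5974,-.0822]); s=np.array([.5517,-.0346]); a=np.arctan2(*(s-c)[::-1])
plan([*s,.0325],a+np.pi/2)
im=cv2.imread("pics/w8.png")[150:300,220:340]; hsv=cv2.cvtColor(im,cv2.COLOR_BGR2HSV); m=((abs(hsv[:,:,0].astype(int)-115)<12)&(hsv[:,:,1]>150)).astype(np.uint8)
n,l,st,ce=cv2.connectedComponentsWithStats(m); print(st[1:]+[220,150,0,0,0])
```

```text
t 27.0 pos [ 0.5515 -0.0353  0.1894] yaw -136.18 j6 2.19 w 0.0188 F [ 0.5565  0.631  -0.2585]
 tilt corr wx,wy units [0.002  0.0056]
 shift now-axes [-0.0121 -0.0333  7.8452]  turn wz -0.0014292808780424137  shift after turn [-0.0183 -0.0311  7.8451]
[[ 261  213   40   39 1000]
 [ 306  261    1    1    1]
 [ 314  281    1    1    1]]
```

Call:
apply_moves:
  rows: [-0.01,-0.03,0.9,0,0,0,0,0,0,1,0,0,0,0,0,0,1,0,0,0,0,0,0,1,0,0,0,0,0,0,1,0,0,0,0,0,0,1,0,0,0,0,0,0,1,0,0,0,0,0,0,0.6,0,0,0,0,0,0,0.37,0,0,0,0,0,0,0,0,0,0,0]

```text
t: 28.25
ee_pos: [0.5519, -0.0346, 0.0323]
eef_rot: [-0.0, 0.919, -0.393, -0.0]
contact_force: [-0.1, -0.6, -0.6]
grip_width: 0.019
```

Call:
apply_moves:
  rows: [0,0,0,0,0,0,0,0,0,0,0,0,0,0.5,0,0,0,0,0,0,0.5,0,0,0,0,0,0,0.5,0,0,-0.5,0,0,0,0.5,0,0,-1,0,0,0,0.5,0,0,-1,0,0,0,0.5,0,0,-1,0,0,0,0.5,0,0,-1,0,0,0,0.5,0,0,-1,0,0,0,0.5]

```text
t: 29.5
ee_pos: [0.5518, -0.0346, 0.1437]
eef_rot: [-0.0, 0.919, -0.393, 0.0]
contact_force: [0.1, 0.0, -0.9]
grip_width: 0.0473
```

Call:
apply_moves:
  rows: [0,0,-1,0,0,0,0.5,0,0,-1,0,0,0,0.5,0,0,-0.3,0,0,-0.97,0.5,0,0,0,0,0,-0.97,0.5,0,0,0,0,0,-0.97,0.5,0,0,0,0,0,-0.97,0.5,0,0,0,0,0,0,0.5]

```text
t: 30.38
ee_pos: [0.5518, -0.0346, 0.1889]
eef_rot: [-0.0, 0.991, -0.134, 0.0]
contact_force: [0.5, 0.2, -0.2]
grip_width: 0.0478
```

Run:
```python
from h import *
cal,im=shot("wrist","w9"); cv2.imwrite("pics/w9b.png",cv2.resize(im[:,:,::-1],(700,525),interpolation=cv2.INTER_CUBIC))
s=np.array([.5517,-.0346]); print(proj(cal,[[*s,.012],[*s,.024],[*s,.065]])*1.25)
r=np.load("rack.npy"); plan([.5213,.2754,.18],r[2]+np.pi/2)
```

```text
[[350.8111 225.6788]
 [350.821  228.5556]
 [350.8602 239.8607]]
t 30.43 pos [ 0.5518 -0.0346  0.1888] yaw -105.46 j6 1.66 w 0.0478 F [ 0.0834  0.4946 -0.6382]
 tilt corr wx,wy units [-0.0018 -0.0003]
 shift now-axes [ -5.6013 -14.5301   0.445 ]  turn wz -0.045611632095596384  shift after turn [ -5.5086 -14.5656   0.4415]
```

View pics/w9b.png

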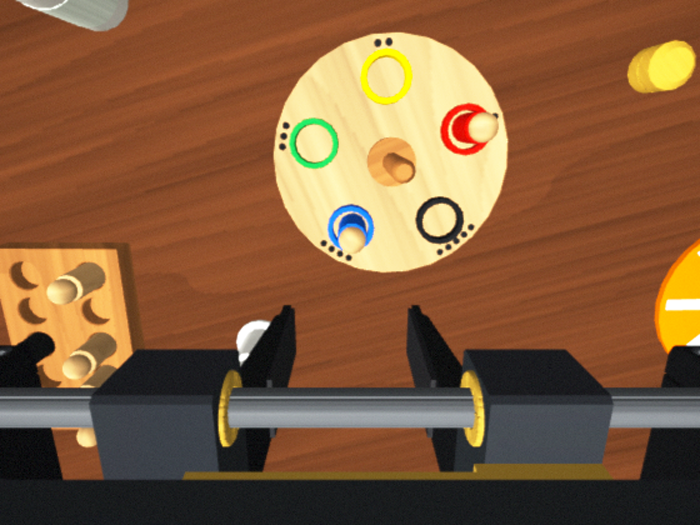

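Blue is in its cup: head (351,239) against a predicted (351,240). Next is black.

Call:
apply_moves:
  rows: [-0.37,-0.97,0,0,0,-0.05,0.5,-0.37,-0.97,0,0,0,0,0.5,-0.37,-0.97,0,0,0,0,0.5,-0.37,-0.97,0,0,0,0,0.5,-0.37,-0.97,0,0,0,0,0.5,-0.37,-0.97,0,0,0,0,0.5,-0.37,-0.97,0,0,0,0,0.5,-0.37,-0.97,0,0,0,0,0.5,-0.37,-0.97,0,0,0,0,0.5,-0.37,-0.97,0,0,0,0,0.5]

```text
t: 31.68
ee_pos: [0.5296, 0.1739, 0.1885]
eef_rot: [-0.0, 0.992, -0.13, -0.0]
contact_force: [0.1, -0.3, 1.4]
grip_width: 0.0469
```

Call:
apply_moves:
  rows: [-0.37,-0.97,0.3,0,0,0,0.5,-0.37,-0.97,0.3,0,0,0,0.5,-0.37,-0.97,0.3,0,0,0,0.5,-0.37,-0.97,0.3,0,0,0,0.5,-0.34,-0.98,0.3,0,0,0,0.5,0,0,0,0,0,0,0.5,0,0,0,0,0,0,0.5,0,0,0,0,0,0,0.5]

```text
t: 32.67
ee_pos: [0.5204, 0.2748, 0.1586]
eef_rot: [-0.0, 0.992, -0.13, -0.0]
contact_force: [1.3, -0.3, 0.3]
grip_width: 0.0477
```

Run:
```python
from h import *
r=np.load("rack.npy"); plan([.5213,.2754,.0295],r[2]+np.pi/2)
cal,im=shot("wrist","w10"); hsv=cv2.cvtColor(im,cv2.COLOR_RGB2HSV)
p=proj(cal,[.5213,.2754,.063])[0]; print(p); c=im[int(p[1])-22:int(p[1])+22,int(p[0])-22:int(p[0])+22]
m=(c.max(2)>110)&(c[:,:,0]<1.6*c[:,:,2].astype(float)); y,x=np.nonzero(m); print("head px mean",x.mean()+int(p[0])-22,y.mean()+int(p[1])-22,len(x))
```

```text
t 32.67 pos [0.5204 0.2748 0.1586] yaw -104.93 j6 2.2 w 0.0477 F [ 1.2557 -0.2856  0.3023]
 tilt corr wx,wy units [-0.002   0.0008]
 shift now-axes [ 0.0378 -0.0408  6.457 ]  turn wz 0.020510598787984682  shift after turn [ 0.0369 -0.0427  6.457 ]
[279.7047 198.5171]
head px mean 276.175 199.87 200
```

Call:
apply_moves:
  rows: [0.03,-0.06,0.96,0,0,0,0.5,0,0,1,0,0,0,0.5,0,0,1,0,0,0,0.5,0,0,1,0,0,0,0.5,0,0,1,0,0,0,0.5,0,0,1,0,0,0,0.5,0,0,0.5,0,0,0,0.5,0,0,0,0,0,0,0.5,0,0,0,0,0,0,0,0,0,0,0,0,0,0]

```text
t: 33.98
ee_pos: [0.5214, 0.2764, 0.03]
eef_rot: [-0.0, 0.992, -0.13, 0.0]
contact_force: [-0.0, 0.6, -0.3]
grip_width: 0.0324
```

Call:
apply_moves:
  rows: [0,0,0,0,0,0,0,0,0,0,0,0,0,0,0,0,0,0,0,0,0,0,0,-1,0,0,0,0,0,0,-1,0,0,0,0,0,0,-1,0,0,0,0,0,0,-1,0,0,0,0,0,0,-1,0,0,0,0,0,0,-1,0,0,0,0,0,0,-1,0,0,0,0]

```text
t: 35.22
ee_pos: [0.5209, 0.2762, 0.1697]
eef_rot: [-0.0, 0.992, -0.13, -0.0]
contact_force: [-0.5, -0.1, 0.2]
grip_width: 0.0191
```

Call:
apply_moves:
  rows: [0,0,-1,0,0,0,0,0,0,0,0,0,0,0]

```text
t: 35.48
ee_pos: [0.5215, 0.2764, 0.1902]
eef_rot: [-0.001, 0.992, -0.13, 0.001]
contact_force: [0.3, -0.6, -0.3]
grip_width: 0.019
```

Run:
```python
from h import *
c=np.array([.5974,-.0822]); s=np.array([.5379,-.111]); a=np.arctan2(*(s-c)[::-1])
plan([*s,.18],a+np.pi/2)
cal,im=shot("wrist","w11"); c=im[190:300,255:308].max(2); print((c<45).sum(1)[:60:4], (c<45).sum(0)[::4])
```

```text
t 35.48 pos [0.5215 0.2764 0.1902] yaw -104.89 j6 2.21 w 0.019 F [ 0.2981 -0.5659 -0.3354]
 tilt corr wx,wy units [-0.0109 -0.0097]
 shift now-axes [ 5.7717 18.5101  0.4891]  turn wz -5.089931591508398  shift after turn [-7.6997 17.7941  0.5093]
[ 0  0  0  0  0  0 16 26 30 32 34 35 30 11 14] [55 53 11 21 25 27 25 26 26 26 24 16 55 52]
```

Call:
apply_moves:
  rows: [0.3,0.97,0,0,0,0,0,0.3,0.97,0,0,0,0,0,0.3,0.97,0,0,0,0,0,0.3,0.97,0,0,0,0,0,0.3,0.97,0,0,0,0,0,0.3,0.97,0,0,0,0,0,0.3,0.97,0,0,0,0,0,0.3,0.97,0,0,0,0,0,0.3,0.97,0,0,0,0,0,0.3,0.97,0,0,0,0,0]

```text
t: 36.78
ee_pos: [0.5292, 0.072, 0.1892]
eef_rot: [-0.0, 0.992, -0.13, -0.0]
contact_force: [-0.1, 0.2, -0.5]
grip_width: 0.0191
```

Call:
apply_moves:
  rows: [0.3,0.97,0,0,0,0,0,0.3,0.97,0,0,0,0,0,0.3,0.97,0,0,0,0,0,0.3,0.97,0,0,0,0,0,0.3,0.97,0,0,0,0,0,0.3,0.97,0,0,0,0,0,0.3,0.97,0,0,0,0,0,0.3,0.97,0,0,0,0,0,0.37,1,0,0,0,0,0,0,0,0,0,0,-0.9,0]

```text
t: 38.02
ee_pos: [0.5379, -0.1122, 0.189]
eef_rot: [-0.0, 0.998, -0.067, -0.0]
contact_force: [0.0, 1.1, 0.2]
grip_width: 0.0189
```

Call:
apply_moves:
  rows: [0,0,0,0,0,-0.9,0,0,0,0,0,0,-0.9,0,0,0,0,0,0,-0.9,0,0,0,0,0,0,-0.9,0,0,0,0,0,0,-0.59,0,0,0,0,0,0,0,0,0,0,0,0,0,0,0]

```text
t: 38.9
ee_pos: [0.5378, -0.1106, 0.1891]
eef_rot: [-0.0, 0.975, 0.223, -0.0]
contact_force: [0.1, 0.5, -0.7]
grip_width: 0.0191
```

Run:
```python
from h import *
c=np.array([.5974,-.0822]); s=np.array([.5379,-.111]); a=np.arctan2(*(s-c)[::-1])
plan([*s,.0325],a+np.pi/2)
```

```text
t 38.9 pos [ 0.5378 -0.1106  0.1891] yaw -64.28 j6 0.8 w 0.0191 F [ 0.0904  0.459  -0.6984]
 tilt corr wx,wy units [-0.0029  0.0011]
 shift now-axes [-0.002   0.0265  7.829 ]  turn wz -0.014017937427554361  shift after turn [-0.0033  0.0232  7.829 ]
```

Call:
apply_moves:
  rows: [0,0.02,0.9,0,0,0,0,0,0,1,0,0,0,0,0,0,1,0,0,0,0,0,0,1,0,0,0,0,0,0,1,0,0,0,0,0,0,1,0,0,0,0,0,0,1,0,0,0,0,0,0,0.6,0,0,0,0,0,0,0.35,0,0,0,0,0,0,0,0,0,0,0]

```text
t: 40.15
ee_pos: [0.5379, -0.1106, 0.0321]
eef_rot: [-0.0, 0.975, 0.223, -0.0]
contact_force: [0.0, 0.7, -0.4]
grip_width: 0.019
```

Call:
apply_moves:
  rows: [0,0,0,0,0,0,0,0,0,0,0,0,0,0.5,0,0,0,0,0,0,0.5,0,0,0,0,0,0,0.5,0,0,-0.5,0,0,0,0.5,0,0,-1,0,0,0,0.5,0,0,-1,0,0,0,0.5,0,0,-1,0,0,0,0.5,0,0,-1,0,0,0,0.5,0,0,-1,0,0,0,0.5]

```text
t: 41.4
ee_pos: [0.5378, -0.1106, 0.1435]
eef_rot: [-0.0, 0.975, 0.223, 0.0]
contact_force: [-0.8, 0.1, -0.0]
grip_width: 0.0478
```

Call:
apply_moves:
  rows: [0,0,-1,0,0,0,0.5,0,0,-1,0,0,0,0.5,0,0,-1,0,0,0.8,0.6,0,0,-1,0,0,0.8,0.6,0,0,-1,0,0,0.8,0.6,0,0,-1,0,0,0.81,0.6,0,0,-1,0,0,0,0.6,0,0,-1,0,0,0,0.6,0,0,0,0,0,0,0.6,0,0,0,0,0,0,0.6]

```text
t: 42.65
ee_pos: [0.5375, -0.1105, 0.3016]
eef_rot: [-0.0, 1.0, 0.001, -0.001]
contact_force: [-0.1, -0.3, -1.4]
grip_width: 0.057
```

Run:
```python
from h import *
cal,im=shot("wrist","w12"); np.savez("w12.npz",K=cal["camera_matrix"],T=cal["pose"]); cv2.imwrite("pics/w12b.png",cv2.resize(im[:,:,::-1],(800,600),interpolation=cv2.INTER_CUBIC))
s=np.array([.5379,-.111]); print(proj(cal,[[*s,.012],[*s,.024],[*s,.065],[.5974,-.0822,.113],[.5974,-.0822,.024]])/.7)
plan([.47,.08,.2])
```

```text
[[401.5454 233.6084]
 [401.5666 235.607 ]
 [401.6471 243.2127]
 [364.3957 177.4891]
 [370.9993 172.3448]]
t 42.7 pos [ 0.5375 -0.1105  0.3014] yaw -89.85 j6 1.24 w 0.0569 F [ 0.6875 -0.6244 -1.2427]
 tilt corr wx,wy units [-0.005   0.0106]
 shift now-axes [-3.3428 -9.5285  5.0796]  turn wz 0.0  shift after turn [-3.3503 -9.5321  5.068 ]
```

View pics/w12b.png

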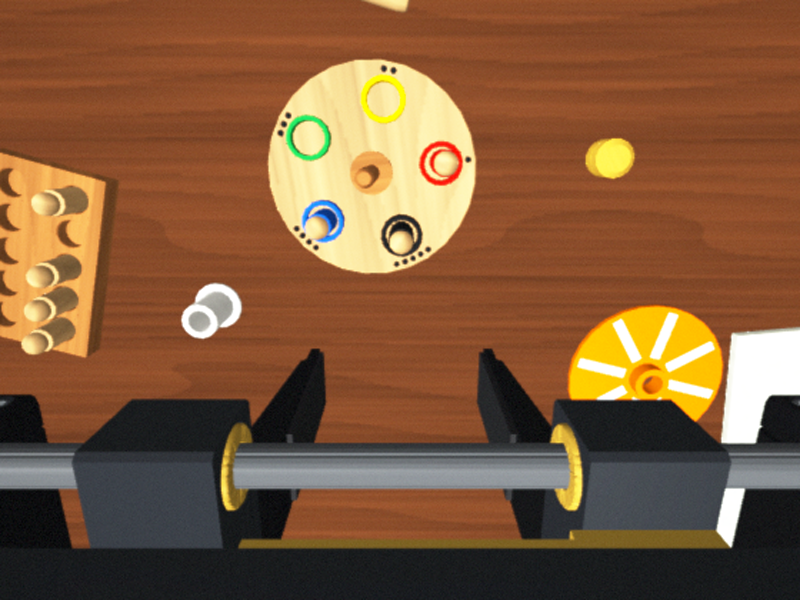

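Black is seated: head (401,240), as predicted. The four plain dolls are untouched. The spacer's top ring is at (200,321) and its foot at (218,305). Locating the spacer, cap and canopy.

Run:
```python
from h import *
d=np.load("w12.npz"); cal=dict(camera_matrix=d["K"],pose=d["T"])
for n,p,z in [("sp top",(200,321),.056),("sp foot",(218,305),.005),("cap top",(614,158),.032),("cap base",(606,160),.004),("collar top",(653,379),.022),("canopy",(645.5,370),.006)]: print(n,ray(cal,np.array(p)*.7,z)[0])
im=cv2.imread("pics/w12.png"); hsv=cv2.cvtColor(im,cv2.COLOR_BGR2HSV)
m=((hsv[:,:,1]<70)&(hsv[:,:,2]>120)).astype(np.uint8); m[:190]=0;m[260:]=0;m[:,:110]=0;m[:,185:]=0
x,y,w,h=cv2.boundingRect(m); print("spacer bbox800",x/.7,y/.7,(x+w)/.7,(y+h)/.7)
c=(ray(cal,np.array((200,321))*.7,.056)[0]+ray(cal,np.array((218,305))*.7,.005)[0])/2; plan([*c,.15])
```

```text
sp top [0.4609 0.081 ]
sp foot [0.4609 0.0817]
cap top [ 0.611  -0.3049]
cap base [ 0.6087 -0.3089]
collar top [ 0.3849 -0.3788]
canopy [ 0.388  -0.3779]
spacer bbox800 181.42857142857144 282.8571428571429 241.42857142857144 338.5714285714286
t 42.7 pos [ 0.5375 -0.1105  0.3014] yaw -89.85 j6 1.24 w 0.0569 F [ 0.6875 -0.6244 -1.2427]
 tilt corr wx,wy units [-0.005   0.0106]
 shift now-axes [-3.7939 -9.5939  7.5803]  turn wz 0.0  shift after turn [-3.8051 -9.5992  7.568 ]
```

Call:
apply_moves:
  rows: [-0.38,-0.96,0.7,0,0,0,0.6,-0.38,-0.96,0.7,0,0,0,0.6,-0.38,-0.96,0.7,0,0,0,0.6,-0.38,-0.96,0.7,0,0,0,0.6,-0.38,-0.96,0.7,0,0,0,0.6,-0.38,-0.96,0.7,0,0,0,0.6,-0.38,-0.96,0.7,0,0,0,0.6,-0.38,-0.96,0.7,0,0,0,0.6,-0.38,-0.96,0.7,0,0,0,0.6,-0.37,-0.96,0.7,0,0,0,0.6]

```text
t: 43.95
ee_pos: [0.4608, 0.0818, 0.1612]
eef_rot: [-0.0, 1.0, 0.001, -0.001]
contact_force: [0.4, 0.4, 0.4]
grip_width: 0.0569
```

Call:
apply_moves:
  rows: [0,0,0,0,0,0,0.6,0,0,0,0,0,0,0.6,0,0,0,0,0,0,0.6]

```text
t: 44.32
ee_pos: [0.462, 0.0807, 0.1625]
eef_rot: [-0.0, 1.0, 0.001, 0.0]
contact_force: [-0.5, -0.4, -0.3]
grip_width: 0.0571
```

Run:
```python
from h import *
plan([.461,.0813,.022],-np.pi/2)
cal,im=shot("wrist","w13"); 
print(proj(cal,[[.461,.0813,.056],[.461,.0813,.006]]))
hsv=cv2.cvtColor(im,cv2.COLOR_RGB2HSV); m=((hsv[:,:,1]<60)&(hsv[:,:,2]>110)).astype(np.uint8); m[:100]=0; m[260:]=0; m[:,:220]=0; m[:,340:]=0
n,l,st,ce=cv2.connectedComponentsWithStats(m); i=1+st[1:,4].argmax(); print(st[i],ce[i])
P=np.array([[.461+r*np.cos(t),.0813+r*np.sin(t),z] for r,z in((.024,0),(.024,.006),(.017,.056)) for t in np.linspace(0,6.28,60)]); u=proj(cal,P); print("pred bbox",u.min(0),u.max(0)-u.min(0))
```

```text
t 44.33 pos [0.462  0.0807 0.1625] yaw -89.89 j6 1.6 w 0.0571 F [-0.468  -0.4223 -0.3041]
 tilt corr wx,wy units [-0.0017 -0.0028]
 shift now-axes [-0.0534 -0.0294  7.027 ]  turn wz 0.014019613602649035  shift after turn [-0.0507 -0.031   7.027 ]
[[280.1524 197.3822]
 [280.1794 185.4082]]
[ 257  163   45   53 1743] [278.9736 188.0924]
pred bbox [257.4815 161.8749] [45.387  53.1133]
```

Call:
apply_moves:
  rows: [-0.06,-0.03,1,0,0,0,0.6,0,0,1,0,0,0,0.6,0,0,1,0,0,0,0.6,0,0,1,0,0,0,0.6,0,0,1,0,0,0,0.6,0,0,1,0,0,0,0.6,0,0,1,0,0,0,0.6,0,0,0,0,0,0,0.6,0,0,0,0,0,0,0,0,0,0,0,0,0,0]

```text
t: 45.62
ee_pos: [0.4608, 0.0818, 0.023]
eef_rot: [-0.0, 1.0, 0.001, 0.001]
contact_force: [0.1, -0.7, 0.5]
grip_width: 0.0424
```

Call:
apply_moves:
  rows: [0,0,0,0,0,0,0,0,0,0,0,0,0,0,0,0,-1,0,0,0,0,0,0,-1,0,0,0,0,0,0,-1,0,0,0,0,0,0,-1,0,0,0,0,0,0,-1,0,0,0,0,0,0,-1,0,0,0,0,0,0,-1,0,0,0,0,0,0,-1,0,0,0,0]

```text
t: 46.88
ee_pos: [0.4602, 0.0818, 0.183]
eef_rot: [-0.0, 1.0, 0.001, -0.0]
contact_force: [-0.1, 0.2, -0.5]
grip_width: 0.0007
```

Call:
apply_moves:
  rows: [0,0,-0.5,0,0,0,0,0,0,0,0,0,0,0]

```text
t: 47.12
ee_pos: [0.4605, 0.0818, 0.1924]
eef_rot: [-0.0, 1.0, 0.001, 0.0]
contact_force: [0.5, -1.1, -1.3]
grip_width: 0.0005
```

Run:
```python
from h import *
plan([.5974,-.0822,.19],-np.pi/2)
```

```text
t 47.12 pos [0.4605 0.0818 0.1924] yaw -89.85 j6 1.6 w 0.0005 F [ 0.5347 -1.0771 -1.2757]
 tilt corr wx,wy units [-0.0024 -0.0042]
 shift now-axes [6.8258 8.2197 0.1232]  turn wz 0.01864209375761659  shift after turn [6.8473 8.2018 0.1219]
```

The grip slipped off the spacer. I started lifting before it had closed fully. Looking.

Run:
```python
from h import *
cal,im=shot("wrist","w14"); np.savez("w14.npz",K=cal["camera_matrix"],T=cal["pose"]);cv2.imwrite("pics/w14b.png",cv2.resize(im[:,:,::-1],(700,525),interpolation=cv2.INTER_CUBIC))
P=np.array([[.461+r*np.cos(t),.0813+r*np.sin(t),z] for r,z in((.024,0),(.024,.006),(.017,.056)) for t in np.linspace(0,6.28,60)]); u=proj(cal,P); print("pred bbox",u.min(0)*1.25,u.max(0)*1.25)
```

```text
pred bbox [325.1664 195.5632] [377.8771 255.8612]
```

View pics/w14b.png

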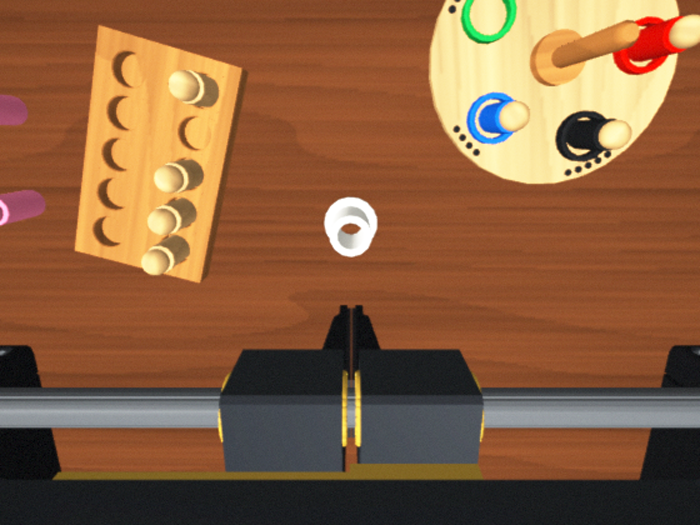

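The spacer still stands where it was, upright. I'll retry with more force and a longer close.

Call:
apply_moves:
  rows: [0,0,0,0,0,0,0.6,0,0,0,0,0,0,0.6,0,0,0,0,0,0,0.6,0,0,0,0,0,0,0.6,0,0,0,0,0,0,0.6,0,0,0,0,0,0,0.6,0,0,1,0,0,0,0.6,0,0,1,0,0,0,0.6,0,0,1,0,0,0,0.6,0,0,1,0,0,0,0.6]
  force: 30

```text
t: 48.42
ee_pos: [0.4604, 0.0818, 0.1116]
eef_rot: [-0.0, 1.0, 0.001, -0.0]
contact_force: [0.6, 0.3, -0.2]
grip_width: 0.0569
```

Call:
apply_moves:
  rows: [0,0,1,0,0,0,0.6,0,0,1,0,0,0,0.6,0,0,1,0,0,0,0.6,0,0,1,0,0,0,0.6,0,0,0.5,0,0,0,0.6,0,0,0,0,0,0,0.6,0,0,0,0,0,0,0,0,0,0,0,0,0,0,0,0,0,0,0,0,0,0,0,0,0,0,0,0]

```text
t: 49.68
ee_pos: [0.4604, 0.0819, 0.0224]
eef_rot: [-0.0, 1.0, 0.001, 0.0]
contact_force: [-0.2, -0.3, -0.1]
grip_width: 0.0219
```

Call:
apply_moves:
  rows: [0,0,0,0,0,0,0,0,0,0,0,0,0,0,0,0,0,0,0,0,0,0,0,0,0,0,0,0]

```text
t: 50.18
ee_pos: [0.4603, 0.0819, 0.0222]
eef_rot: [-0.0, 1.0, 0.001, -0.0]
contact_force: [-0.2, -0.2, -0.2]
grip_width: 0.0004
```

Call:
apply_moves:
  rows: [0,0,-0.3,0,0,0,0,0,0,-0.5,0,0,0,0,0,0,0,0,0,0,0]

```text
t: 50.55
ee_pos: [0.4608, 0.0819, 0.0392]
eef_rot: [-0.0, 1.0, 0.001, 0.001]
contact_force: [-0.5, 0.1, 0.4]
grip_width: 0.0006
```

The fingers shut on nothing with the spacer undisturbed. In the images, finger spacing against pixel width puts the tips about 36 mm above the reported TCP, and the dolls were gripped at 19 to 21 mm, which is head width. So the true tip is roughly ee z + 0.036. I'll apply that and go lower carefully.

Call:
apply_moves:
  rows: [0,0,0,0,0,0,0.6,0,0,0,0,0,0,0.6,0,0,0,0,0,0,0.6,0,0,0,0,0,0,0.6,0,0,0,0,0,0,0.6,0,0,0,0,0,0,0.6,0,0,0,0,0,0,0.6,0,0,0,0,0,0,0.6]

```text
t: 51.55
ee_pos: [0.4603, 0.0819, 0.0382]
eef_rot: [-0.0, 1.0, 0.001, -0.0]
contact_force: [-0.9, -0.2, 1.1]
grip_width: 0.0574
```

Call:
apply_moves:
  rows: [0,0,0.5,0,0,0,0.6,0,0,0.5,0,0,0,0.6,0,0,0.5,0,0,0,0.6,0,0,0.3,0,0,0,0.6,0,0,0.3,0,0,0,0.6,0,0,0.3,0,0,0,0.6,0,0,0.1,0,0,0,0.6,0,0,0,0,0,0,0.6]

```text
t: 52.55
ee_pos: [0.4603, 0.0819, -0.0118]
eef_rot: [-0.0, 1.0, 0.001, -0.0]
contact_force: [-0.0, -0.2, 0.0]
grip_width: 0.0572
```

Call:
apply_moves:
  rows: [0,0,0,0,0,0,0,0,0,0,0,0,0,0,0,0,0,0,0,0,0,0,0,0,0,0,0,0,0,0,0,0,0,0,0,0,0,0,0,0,0,0,0,0,0,0,0,0,0]

```text
t: 53.42
ee_pos: [0.4603, 0.0819, -0.0117]
eef_rot: [-0.0, 1.0, 0.001, -0.0]
contact_force: [-0.8, -0.3, 5.4]
grip_width: 0.0333
```

Gripped at 33.3 mm, which matches the 34 mm tube. Lift and carry.

Call:
apply_moves:
  rows: [0,0,-1,0,0,0,0,0,0,-1,0,0,0,0,0,0,-1,0,0,0,0,0,0,-1,0,0,0,0,0,0,-1,0,0,0,0,0,0,-1,0,0,0,0,0,0,-1,0,0,0,0,0,0,-1,0,0,0,0,0,0,0,0,0,0,0]

```text
t: 54.55
ee_pos: [0.4608, 0.0819, 0.1488]
eef_rot: [-0.0, 1.0, 0.001, 0.001]
contact_force: [-0.2, 0.0, -0.7]
grip_width: 0.0338
```

Run:
```python
from h import *
plan([.5974,-.0822,.15],-np.pi/2)
cal,im=shot("wrist","w15"); hsv=cv2.cvtColor(im,cv2.COLOR_RGB2HSV); m=((hsv[:,:,1]<60)&(hsv[:,:,2]>110)).astype(np.uint8); m[:100]=0; m[280:]=0; m[:,:200]=0; m[:,360:]=0
n,l,st,ce=cv2.connectedComponentsWithStats(m); i=1+st[1:,4].argmax(); print(st[i])
s=telemetry.get_state()["ee_pos"]; c=s[:2]; z0=s[2]+.0117
for dx in (0,-.002,.002):
  P=np.array([[c[0]+dx+r*np.cos(t),c[1]+r*np.sin(t),z0+z] for r,z in((.024,0),(.024,.006),(.017,.056)) for t in np.linspace(0,6.28,60)]); u=proj(cal,P); print(dx,"pred bbox",u.min(0),u.max(0)-u.min(0))
```

```text
t 54.55 pos [0.4608 0.0819 0.1488] yaw -89.85 j6 1.6 w 0.0338 F [-0.1865  0.0369 -0.6993]
 tilt corr wx,wy units [-0.0027 -0.0117]
 shift now-axes [ 6.8114  8.2199 -0.05  ]  turn wz 0.018180409112837227  shift after turn [ 6.8322  8.2026 -0.058 ]
[ 241  209   81   71 4634]
0 pred bbox [239.9142 207.6546] [ 82.5362 120.0896]
-0.002 pred bbox [240.0193 210.9662] [ 82.3049 120.5286]
0.002 pred bbox [239.8084 204.3243] [ 82.7688 119.6425]
```

Call:
apply_moves:
  rows: [0.76,0.91,0,0,0,0,0,0.76,0.91,0,0,0,0,0,0.76,0.91,0,0,0,0,0,0.76,0.91,0,0,0,0,0,0.76,0.91,0,0,0,0,0,0.76,0.91,0,0,0,0,0,0.76,0.91,0,0,0,0,0,0.76,0.91,0,0,0,0,0,0.76,0.93,0,0,0,0,0,0,0,0,0,0,0,0]

```text
t: 55.85
ee_pos: [0.5984, -0.0837, 0.1476]
eef_rot: [-0.0, 1.0, 0.0, -0.0]
contact_force: [-0.1, -0.2, -1.5]
grip_width: 0.0337
```

Call:
apply_moves:
  rows: [0,0,0,0,0,0,0,0,0,0,0,0,0,0]

```text
t: 56.1
ee_pos: [0.5972, -0.0816, 0.1482]
eef_rot: [-0.0, 1.0, 0.002, -0.0]
contact_force: [-0.4, -1.3, 0.7]
grip_width: 0.0335
```

Run:
```python
from h import *
plan([.5978,-.0822,.0133])
```

```text
t 56.1 pos [ 0.5972 -0.0816  0.1482] yaw -89.83 j6 1.32 w 0.0335 F [-0.3905 -1.3491  0.7203]
 tilt corr wx,wy units [-0.0029  0.0038]
 shift now-axes [0.0335 0.035  6.7442]  turn wz 0.0  shift after turn [0.0299 0.0322 6.7442]
```

Descend over the post in two stages, checking force.

Call:
apply_moves:
  rows: [0.03,0.03,0.5,0,0,0,0,0,0,0.5,0,0,0,0,0,0,0.5,0,0,0,0,0,0,0.5,0,0,0,0,0,0,0.5,0,0,0,0]

```text
t: 56.72
ee_pos: [0.5981, -0.0826, 0.0973]
eef_rot: [-0.0, 1.0, 0.001, -0.0]
contact_force: [-0.0, -1.0, -0.9]
grip_width: 0.0339
```

Call:
apply_moves:
  rows: [0,0,0.8,0,0,0,0,0,0,0.8,0,0,0,0,0,0,0.8,0,0,0,0,0,0,0.8,0,0,0,0,0,0,0.5,0,0,0,0,0,0,0.35,0,0,0,0,0,0,0.15,0,0,0,0,0,0,0,0,0,0,0]

```text
t: 57.72
ee_pos: [0.5983, -0.0826, 0.0142]
eef_rot: [-0.0, 1.0, 0.001, -0.0]
contact_force: [0.8, 1.0, -0.7]
grip_width: 0.0337
```

Run:
```python
from h import *
plan([.5978,-.0822,.0123])
```

```text
t 57.73 pos [ 0.5983 -0.0826  0.0142] yaw -89.85 j6 1.32 w 0.0337 F [ 0.7814  0.9752 -0.6768]
 tilt corr wx,wy units [-0.0016  0.0004]
 shift now-axes [-0.0228 -0.0193  0.0954]  turn wz 0.0  shift after turn [-0.0228 -0.0193  0.0954]
```

Call:
apply_moves:
  rows: [0,0,0.09,0,0,0,0,0,0,0,0,0,0,0,0,0,0,0,0,0,0.5,0,0,0,0,0,0,0.5,0,0,0,0,0,0,0.5,0,0,0,0,0,0,0.5,0,0,-0.5,0,0,0,0.5,0,0,-1,0,0,0,0.5,0,0,-1,0,0,0,0.5,0,0,-1,0,0,0,0.5]

```text
t: 58.98
ee_pos: [0.5982, -0.0826, 0.0837]
eef_rot: [-0.0, 1.0, 0.001, 0.0]
contact_force: [-0.0, 0.7, -0.1]
grip_width: 0.0475
```

Call:
apply_moves:
  rows: [0,0,-1,0,0,0,0.5,0,0,-1,0,0,0,0.6,0,0,-1,0,0,0,0.6,0,0,-1,0,0,0,0.6,-0.56,1,-0.5,0,0,0,0.6,-0.56,1,-0.5,0,0,0,0.6,-0.56,1,-0.5,0,0,0,0.6,-0.56,1,-0.5,0,0,0,0.6,-0.56,1,0,0,0,0,0.6,-0.56,1,0,0,0,0,0.6]

```text
t: 60.22
ee_pos: [0.53, -0.2042, 0.2025]
eef_rot: [-0.0, 1.0, 0.001, -0.0]
contact_force: [-0.1, 0.1, -0.6]
grip_width: 0.0566
```

Call:
apply_moves:
  rows: [-0.56,1,0,0,0,0,0.6,-0.56,1,0,0,0,0,0.6,-0.56,1,0,0,0,0,0.6,-0.56,1,0,0,0,0,0.6,-0.56,1,0,0,0,0,0.6,-0.56,1,0,0,0,0,0.6,-0.56,1,0,0,0,0,0.6,-0.56,1,0,0,0,0,0.6,0,0,0,0,0,0,0.6,0,0,0,0,0,0,0.6]

```text
t: 61.48
ee_pos: [0.4417, -0.3629, 0.2023]
eef_rot: [-0.0, 1.0, 0.001, -0.0]
contact_force: [0.4, 0.5, -0.0]
grip_width: 0.0569
```

Run:
```python
from h import *
plan([.386,-.378,.1],-np.pi/2)
cal,im=shot("wrist","w16"); np.savez("w16.npz",K=cal["camera_matrix"],T=cal["pose"])
cv2.imwrite("pics/w16b.png",cv2.resize(im[:,:,::-1],(800,600),interpolation=cv2.INTER_CUBIC))
c=[.5974,-.0822]
print(proj(cal,[[*c,.113],[*c,.080],[*c,.024],[.386,-.378,.022]])/.7)
```

```text
t 61.48 pos [ 0.4417 -0.3629  0.2023] yaw -89.88 j6 0.77 w 0.0569 F [ 0.4409  0.4948 -0.0102]
 tilt corr wx,wy units [-0.0039  0.0031]
 shift now-axes [-2.7848  0.7528  5.1159]  turn wz 0.014548439883190682  shift after turn [-2.7855  0.7557  5.1151]
[[-137.643    -2.3781]
 [ -79.2805   14.0907]
 [  -4.6994   35.136 ]
 [ 419.5284  323.7932]]
```

View pics/w16b.png

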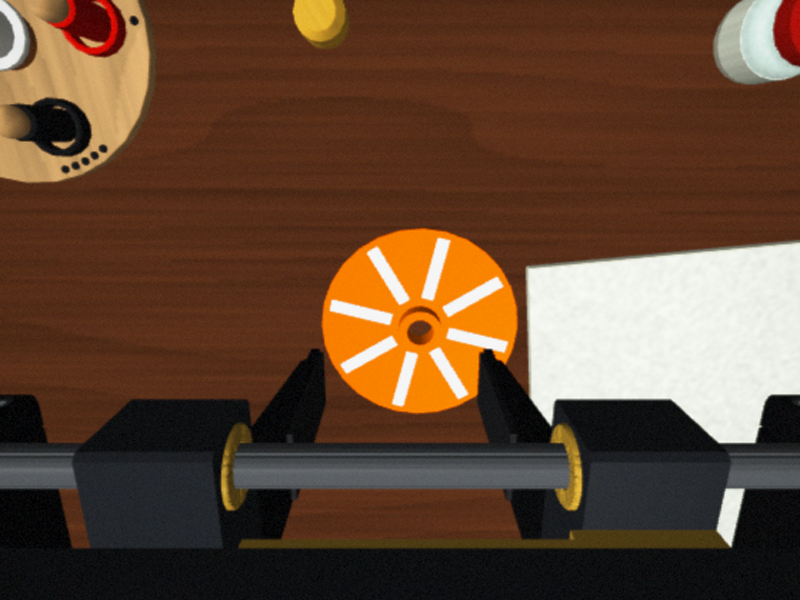

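The canopy disc is centred near (420,321), with the collar bore at (420,331).

Run:
```python
from h import *
d=np.load("w16.npz"); cal=dict(camera_matrix=d["K"],pose=d["T"])
im=cv2.imread("pics/w16.png"); hsv=cv2.cvtColor(im,cv2.COLOR_BGR2HSV)
m=((abs(hsv[:,:,0].astype(int)-15)<6)&(hsv[:,:,1]>200)&(hsv[:,:,2]>150)).astype(np.uint8); m[:150]=0
m=cv2.morphologyEx(m,cv2.MORPH_OPEN,np.ones((3,3)))
n,l,st,_=cv2.connectedComponentsWithStats(m); i=1+st[1:,4].argmax(); print(st[i])
h=cv2.convexHull(np.argwhere(l==i)[:,::-1].astype(np.int32))[:,0]; h=h[(h[:,1]<242)|(h[:,1]>278)]
w=ray(cal,h,.006); A=np.c_[2*w,np.ones(len(w))]; s=np.linalg.lstsq(A,(w**2).sum(1),rcond=None)[0]; print("disc c",s[:2],"r",np.sqrt(s[2]+s[:2]@s[:2]))
print("bore top",ray(cal,[[420*.7,326*.7]],.022))
plan([*s[:2],-.026],-np.pi/2)
```

```text
[  225   160   137   130 10064]
disc c [ 0.3788 -0.3782] r 0.08317081111082121
bore top [[ 0.3841 -0.3784]]
t 61.52 pos [ 0.442  -0.3626  0.2023] yaw -89.85 j6 0.77 w 0.0569 F [-0.7855 -0.0867  0.0014]
 tilt corr wx,wy units [-0.0035  0.0027]
 shift now-axes [-3.1561  0.7738 11.4178]  turn wz 0.018807919515760798  shift after turn [-3.1585  0.7765 11.417 ]
```

Call:
apply_moves:
  rows: [-0.78,0.19,0.9,0,0,0,0.6,-0.78,0.19,0.9,0,0,0,0.6,-0.78,0.19,0.9,0,0,0,0.6,-0.76,0.2,0.9,0,0,0,0.6,0,0,1,0,0,0,0.6,0,0,1,0,0,0,0.6,0,0,1,0,0,0,0.6,0,0,1,0,0,0,0.6,0,0,1,0,0,0,0.6,0,0,0,0,0,0,0.6]

```text
t: 62.78
ee_pos: [0.38, -0.3775, 0.0294]
eef_rot: [-0.001, 1.0, 0.002, -0.001]
contact_force: [-0.5, -0.4, 0.1]
grip_width: 0.0571
```

Run:
```python
from h import *
plan([.380,-.3783,-.026],-np.pi/2)
cal,im=shot("wrist","w17"); 
c=[.380,-.3783]
P=np.array([[c[0]+.083*np.cos(t),c[1]+.083*np.sin(t),.006] for t in np.linspace(0,6.28,90)]); u=proj(cal,P); print("pred bbox",u.min(0),u.max(0))
hsv=cv2.cvtColor(im,cv2.COLOR_RGB2HSV); m=((abs(hsv[:,:,0].astype(int)-15)<6)&(hsv[:,:,1]>200)&(hsv[:,:,2]>150)).astype(np.uint8); m[270:]=0
m=cv2.morphologyEx(m,cv2.MORPH_OPEN,np.ones((3,3)));y,x=np.nonzero(m); print(x.min(),x.max(),y.min(),y.max())
```

```text
t 62.77 pos [ 0.38   -0.3775  0.0294] yaw -89.8 j6 0.66 w 0.0571 F [-0.4545 -0.4294  0.0738]
 tilt corr wx,wy units [-0.0154  0.0126]
 shift now-axes [0.0059 0.0437 2.7705]  turn wz 0.02466541482382857  shift after turn [0.0012 0.0378 2.7706]
pred bbox [161.5734 100.5314] [402.915  329.3861]
162 402 103 269
```

Call:
apply_moves:
  rows: [-0.07,0.04,0.6,0,0,0,0.6,0,0,0.6,0,0,0,0.6,0,0,0.5,0,0,0,0.6,0,0,0.4,0,0,0,0.6,0,0,0.3,0,0,0,0.6,0,0,0.2,0,0,0,0.6,0,0,0.1,0,0,0,0.6,0,0,0,0,0,0,0.6]

```text
t: 63.82
ee_pos: [0.3787, -0.3794, -0.0237]
eef_rot: [-0.0, 1.0, 0.001, -0.0]
contact_force: [0.5, 1.0, -0.2]
grip_width: 0.057
```

Call:
apply_moves:
  rows: [0,0,0,0,0,0,0,0,0,0,0,0,0,0,0,0,0,0,0,0,0,0,0,0,0,0,0,0,0,0,0,0,0,0,0,0,0,0,0,0,0,0,0,0,0,0,0,0,0]

```text
t: 64.7
ee_pos: [0.3787, -0.3794, -0.0236]
eef_rot: [-0.0, 1.0, 0.001, -0.0]
contact_force: [-0.4, 0.9, 3.4]
grip_width: 0.0353
```

Call:
apply_moves:
  rows: [0,0,-0.5,0,0,0,0,0,0,-1,0,0,0,0,0,0,-1,0,0,0,0,0,0,-1,0,0,0,0,0,0,-1,0,0,0,0,0,0,-1,0,0,0,0,0,0,-1,0,0,0,0,0,0,-1,0,0,0,0,0,0,-1,0,0,0,0,0,0,0,0,0,0,0]

```text
t: 65.95
ee_pos: [0.379, -0.3798, 0.1476]
eef_rot: [0.001, 1.0, 0.001, 0.001]
contact_force: [0.4, -0.0, -2.6]
grip_width: 0.0356
```

Run:
```python
from h import *
plan([.5974,-.0822,.15],-np.pi/2)
s=telemetry.get_state(); cal,im=shot("wrist","w18"); e=s["ee_pos"]; zb=e[2]+.0237
hsv=cv2.cvtColor(im,cv2.COLOR_RGB2HSV); m=((abs(hsv[:,:,0].astype(int)-15)<6)&(hsv[:,:,1]>200)&(hsv[:,:,2]>130)).astype(np.uint8); m[270:]=0
m=cv2.morphologyEx(m,cv2.MORPH_OPEN,np.ones((3,3)));y,x=np.nonzero(m); print("bbox",x.min(),x.max(),y.min(),y.max())
h=cv2.convexHull(np.c_[x,y].astype(np.int32))[:,0]; h=h[h[:,1]<250]; w=ray(cal,h,zb+.006); A=np.c_[2*w,np.ones(len(w))]; q=np.linalg.lstsq(A,(w**2).sum(1),rcond=None)[0]; print("c-ee mm",(q[:2]-e[:2])*1e3,"r",np.sqrt(q[2]+q[:2]@q[:2]))
P=np.array([[e[0]+.083*np.cos(t),e[1]+.083*np.sin(t),zb+.006] for t in np.linspace(0,6.28,90)]); u=proj(cal,P); print("pred bbox",u.min(0),u.max(0))
cv2.imwrite("pics/w18b.png",im[:,:,::-1])
```

```text
t 65.95 pos [ 0.379  -0.3798  0.1476] yaw -89.85 j6 0.66 w 0.0356 F [ 0.405  -0.0026 -2.6429]
 tilt corr wx,wy units [ 0.013  -0.0089]
 shift now-axes [ 10.9586 -14.849   -0.1326]  turn wz 0.019247826238908486  shift after turn [ 10.9185 -14.8787  -0.1194]
bbox 128 432 99 269
c-ee mm [0.4821 0.6119] r 0.08251393832267209
pred bbox [127.9329  99.2865] [434.3242 382.895 ]
```

View pics/w18b.png

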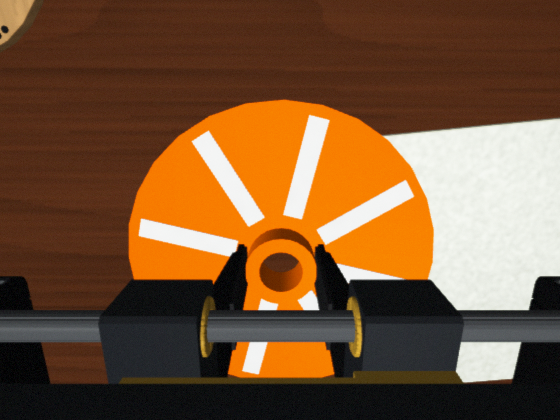

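The canopy is held flat and centred, predicted bbox matching within 2 px. Carry it to the post.

Call:
apply_moves:
  rows: [0.73,-0.99,-0.2,0,0,0,0,0.73,-0.99,-0.2,0,0,0,0,0.73,-0.99,0,0,0,0,0,0.73,-0.99,0,0,0,0,0,0.73,-0.99,0,0,0,0,0,0.73,-0.99,0,0,0,0,0,0.73,-0.99,0,0,0,0,0,0.73,-0.99,0,0,0,0,0,0.73,-0.99,0,0,0,0,0,0.73,-0.99,0,0,0,0,0]

```text
t: 67.25
ee_pos: [0.5242, -0.1801, 0.1531]
eef_rot: [-0.001, 1.0, 0.001, -0.001]
contact_force: [0.4, 0.1, -1.5]
grip_width: 0.0356
```

Call:
apply_moves:
  rows: [0.73,-0.99,0,0,0,0,0,0.73,-0.99,0,0,0,0,0,0.73,-0.99,0,0,0,0,0,0.73,-0.99,0,0,0,0,0,0.73,-0.99,0,0,0,0,0,0,0,0,0,0,0,0,0,0,0,0,0,0,0,0,0,0,0,0,0,0]

```text
t: 68.25
ee_pos: [0.5965, -0.0825, 0.154]
eef_rot: [-0.0, 1.0, 0.001, -0.0]
contact_force: [0.2, 0.3, -1.8]
grip_width: 0.0353
```

Run:
```python
from h import *
plan([.5974,-.0826,.0573],-np.pi/2)
```

```text
t 68.25 pos [ 0.5965 -0.0825  0.154 ] yaw -89.9 j6 1.32 w 0.0353 F [ 0.1636  0.3007 -1.8191]
 tilt corr wx,wy units [-0.0026  0.0061]
 shift now-axes [0.0493 0.0091 4.8372]  turn wz 0.013102624541956957  shift after turn [0.0451 0.0073 4.8372]
```

Call:
apply_moves:
  rows: [0.05,0.01,0.5,0,0,0,0,0,0,0.5,0,0,0,0,0,0,0.5,0,0,0,0,0,0,0.5,0,0,0,0,0,0,0.5,0,0,0,0]

```text
t: 68.88
ee_pos: [0.5979, -0.082, 0.1035]
eef_rot: [-0.0, 1.0, 0.001, -0.0]
contact_force: [0.1, -0.2, -1.3]
grip_width: 0.0354
```

Call:
apply_moves:
  rows: [0,0,0.6,0,0,0,0,0,0,0.6,0,0,0,0,0,0,0.5,0,0,0,0,0,0,0.4,0,0,0,0,0,0,0.2,0,0,0,0,0,0,0,0,0,0,0,0,0,0,0,0,0,0]

```text
t: 69.75
ee_pos: [0.5981, -0.082, 0.0586]
eef_rot: [-0.0, 1.0, 0.001, 0.0]
contact_force: [1.0, 0.4, -0.3]
grip_width: 0.0356
```

Run:
```python
from h import *
plan([.5974,-.0826,.0566],-np.pi/2)
```

```text
t 69.75 pos [ 0.5981 -0.082   0.0586] yaw -89.85 j6 1.32 w 0.0356 F [ 1.0401  0.4229 -0.3427]
 tilt corr wx,wy units [-0.0009 -0.0019]
 shift now-axes [-0.0375  0.0277  0.1022]  turn wz 0.018617859977128247  shift after turn [-0.0374  0.0277  0.1022]
```

Call:
apply_moves:
  rows: [0,0,0.09,0,0,0,0,0,0,0,0,0,0,0,0,0,0,0,0,0,0.6,0,0,0,0,0,0,0.6,0,0,0,0,0,0,0.6,0,0,0,0,0,0,0.6,0,0,-0.5,0,0,0,0.6,0,0,-1,0,0,0,0.6,0,0,-1,0,0,0,0.6,0,0,-1,0,0,0,0.6]

```text
t: 71.0
ee_pos: [0.598, -0.082, 0.1279]
eef_rot: [-0.0, 1.0, 0.001, 0.0]
contact_force: [1.0, 0.5, 0.2]
grip_width: 0.0571
```

Call:
apply_moves:
  rows: [0,0,-1,0,0,0,0.6,0,0,-1,0,0,0,0.6,0.2,1,-1,0,0,0,0.6,0.2,1,-1,0,0,0,0.6,0.2,1,0,0,0,0,0.6,0.2,1,0,0,0,0,0.6,0.2,1,0,0,0,0,0.6,0.2,1,0,0,0,0,0.6,0.2,1,0,0,0,0,0.6,0.2,1,0,0,0,0,0.6]

```text
t: 72.25
ee_pos: [0.6306, -0.2433, 0.2063]
eef_rot: [-0.0, 1.0, 0.001, -0.0]
contact_force: [0.5, -0.1, -0.4]
grip_width: 0.057
```

Call:
apply_moves:
  rows: [0.2,1,0,0,0,0,0.6,0.2,1,0,0,0,0,0.6,0,1,0,0,0,0,0.6,0,0,0,0,0,0,0.6,0,0,0,0,0,0,0.6]

```text
t: 72.88
ee_pos: [0.6385, -0.3016, 0.2064]
eef_rot: [-0.0, 1.0, 0.001, -0.0]
contact_force: [-0.3, 0.6, -0.7]
grip_width: 0.057
```

Run:
```python
from h import *
plan([.61,-.307,.1],-np.pi/2)
cal,im=shot("wrist","w19"); np.savez("w19.npz",K=cal["camera_matrix"],T=cal["pose"])
cv2.imwrite("pics/w19b.png",cv2.resize(im[:,:,::-1],(800,600),interpolation=cv2.INTER_CUBIC))
hsv=cv2.cvtColor(im,cv2.COLOR_RGB2HSV); m=((abs(hsv[:,:,0].astype(int)-26)<6)&(hsv[:,:,1]>150)&(hsv[:,:,2]>100)).astype(np.uint8); m[260:]=0; m[:,:200]=0; m[:,400:]=0
n,l,st,ce=cv2.connectedComponentsWithStats(m); i=1+st[1:,4].argmax(); print(st[i],"800:",ce[i]/.7)
def bb(c):
  P=np.array([[c[0]+r*np.cos(t),c[1]+r*np.sin(t),z] for r,z in((.018,0),(.018,.028),(.006,.035)) for t in np.linspace(0,6.28,60)]); u=proj(cal,P); return np.r_[u.min(0),u.max(0)-u.min(0)]
print(bb([.61,-.307]))
from scipy.optimize import least_squares
r=least_squares(lambda c:(bb(c)-st[i][:4])[[0,1,2,3]]+[0,0,0,0],[.61,-.307],diff_step=1e-4); print(r.x,r.fun); plan([*r.x,-.012],-np.pi/2)
c=[.5974,-.0822]; P=np.array([[c[0]+.083*np.cos(t),c[1]+.083*np.sin(t),.086] for t in np.linspace(0,6.28,90)]); u=proj(cal,P)/.7; print("canopy pred bbox800",u.min(0),u.max(0))
```

```text
t 72.88 pos [ 0.6385 -0.3016  0.2064] yaw -89.85 j6 1.03 w 0.057 F [-0.2763  0.6411 -0.7162]
 tilt corr wx,wy units [-0.0042  0.0033]
 shift now-axes [-1.4211  0.2692  5.3201]  turn wz 0.018251353610684695  shift after turn [-1.4228  0.2697  5.3196]
[270 186  31  33 777] 800: [406.5858 288.9906]
[269.6681 183.8148  31.5851  35.7907]
[ 0.6073 -0.3074] [ 0.0002 -0.012   0.5244  2.8114]
t 72.92 pos [ 0.6385 -0.3013  0.2065] yaw -89.83 j6 1.03 w 0.0571 F [-0.0156 -0.5094 -0.1065]
 tilt corr wx,wy units [-0.0037  0.0024]
 shift now-axes [-1.5579  0.3026 10.9259]  turn wz 0.02109111947867976  shift after turn [-1.5608  0.3016 10.9255]
canopy pred bbox800 [-39.2183 211.1257] [204.9257 437.166 ]
```

View pics/w19b.png

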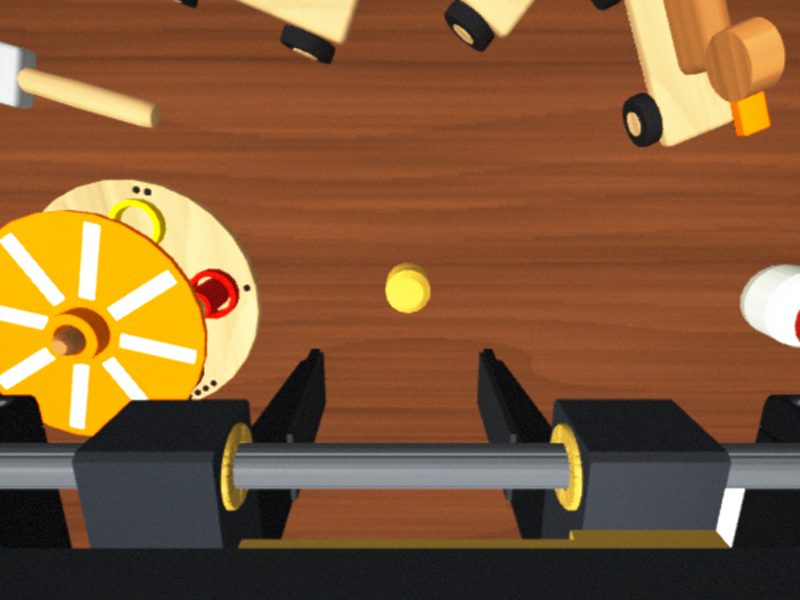

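The canopy lies where predicted: its edge is at (207,·) with its top at 210, against a predicted (205,211). The cap is at (406,289), about (0.609,-0.307). Grasp it.

Call:
apply_moves:
  rows: [-0.49,0.1,1,0,0,0,0.6,-0.49,0.1,1,0,0,0,0.6,-0.49,0.1,1,0,0,0,0.6,0,0,1,0,0,0,0.6,0,0,1,0,0,0,0.6,0,0,1,0,0,0,0.6,0,0,1,0,0,0,0.6,0,0,1,0,0,0,0.6,0,0,0,0,0,0,0.6,0,0,0,0,0,0,0.6]

```text
t: 74.18
ee_pos: [0.6095, -0.308, 0.0471]
eef_rot: [0.0, 1.0, 0.001, 0.0]
contact_force: [-0.1, -0.3, 0.0]
grip_width: 0.0568
```

Run:
```python
from h import *
plan([.609,-.3074,-.025],-np.pi/2)
cal,im=shot("wrist","w20")
hsv=cv2.cvtColor(im,cv2.COLOR_RGB2HSV); m=((abs(hsv[:,:,0].astype(int)-26)<8)&(hsv[:,:,1]>130)&(hsv[:,:,2]>70)).astype(np.uint8); m[300:]=0; m[:,:220]=0; m[:,340:]=0
n,l,st,ce=cv2.connectedComponentsWithStats(m); i=1+st[1:,4].argmax(); print(st[i])
for x in (.607,.609,.611):
  P=np.array([[x+r*np.cos(t),-.3074+r*np.sin(t),z] for r,z in((.018,0),(.018,.028),(.006,.035)) for t in np.linspace(0,6.28,60)]); u=proj(cal,P); print(x,u.min(0),u.max(0)-u.min(0))
```

```text
t 74.17 pos [ 0.6095 -0.308   0.0471] yaw -89.84 j6 1.0 w 0.0568 F [-0.131  -0.2963  0.0019]
 tilt corr wx,wy units [ 0.0011 -0.0029]
 shift now-axes [-0.0266 -0.0319  3.6043]  turn wz 0.0197123619537767  shift after turn [-0.0252 -0.0312  3.6043]
[ 253  193   52   58 2405]
0.607 [253.6983 196.1275] [52.7791 60.1247]
0.609 [253.6417 193.5144] [52.906  60.0886]
0.611 [253.5848 190.8898] [53.0336 60.0516]
```

Cap x = 0.609 is confirmed.

Call:
apply_moves:
  rows: [-0.02,-0.03,0.8,0,0,0,0.6,0,0,0.8,0,0,0,0.6,0,0,0.7,0,0,0,0.6,0,0,0.5,0,0,0,0.6,0,0,0.4,0,0,0,0.6,0,0,0.3,0,0,0,0.6,0,0,0,0,0,0,0.6,0,0,0,0,0,0,0.6]

```text
t: 75.22
ee_pos: [0.6089, -0.3075, -0.0232]
eef_rot: [0.0, 1.0, 0.001, 0.0]
contact_force: [-0.3, -0.2, -1.4]
grip_width: 0.0569
```

Call:
apply_moves:
  rows: [0,0,0,0,0,0,0,0,0,0,0,0,0,0,0,0,0,0,0,0,0,0,0,0,0,0,0,0,0,0,0,0,0,0,0,0,0,0,0,0,0,0,0,0,0,0,0,0,0]

```text
t: 76.1
ee_pos: [0.6088, -0.3074, -0.0234]
eef_rot: [-0.0, 1.0, 0.001, -0.0]
contact_force: [-0.7, -0.2, 3.2]
grip_width: 0.0355
```

Call:
apply_moves:
  rows: [0,0,-0.5,0,0,0,0,0,0,-1,0,0,0,0,0,0,-1,0,0,0,0,0,0,-1,0,0,0,0,0,0,-1,0,0,0,0,0,0,-1,0,0,0,0,0,0,-1,0,0,0,0,0,0,-1,0,0,0,0,0,0,-1,0,0,0,0,0,0,0,0,0,0,0]

```text
t: 77.35
ee_pos: [0.6093, -0.3077, 0.1486]
eef_rot: [0.001, 1.0, 0.001, 0.001]
contact_force: [-0.7, 0.5, -1.4]
grip_width: 0.0351
```

Run:
```python
from h import *
plan([.5974,-.0822,.15],-np.pi/2)
```

```text
t 77.35 pos [ 0.6093 -0.3077  0.1486] yaw -89.85 j6 1.0 w 0.0351 F [-0.653   0.4762 -1.3984]
 tilt corr wx,wy units [ 0.0101 -0.017 ]
 shift now-axes [ -0.5664 -11.2767  -0.0874]  turn wz 0.018504304792333476  shift after turn [ -0.5957 -11.2753  -0.0702]
```

Call:
apply_moves:
  rows: [-0.05,-0.95,0,0,0,0,0,-0.05,-0.95,0,0,0,0,0,-0.05,-0.95,0,0,0,0,0,-0.05,-0.95,0,0,0,0,0,-0.05,-0.95,0,0,0,0,0,-0.05,-0.95,0,0,0,0,0,-0.05,-0.95,0,0,0,0,0,-0.05,-0.95,0,0,0,0,0,-0.05,-0.95,0,0,0,0,0,-0.05,-0.95,0,0,0,0,0]

```text
t: 78.6
ee_pos: [0.5982, -0.1162, 0.1465]
eef_rot: [-0.0, 1.0, 0.001, -0.0]
contact_force: [0.5, -0.1, -0.5]
grip_width: 0.0354
```

Call:
apply_moves:
  rows: [-0.03,-0.95,0,0,0,0,0,0,-0.84,0,0,0,0,0,0,0,0,0,0,0,0,0,0,0,0,0,0,0,0,0,0,0,0,0,0]

```text
t: 79.22
ee_pos: [0.5976, -0.0822, 0.1465]
eef_rot: [-0.0, 1.0, 0.001, -0.0]
contact_force: [0.9, 0.8, -1.0]
grip_width: 0.0352
```

Run:
```python
from h import *
plan([.5976,-.0822,.0786],-np.pi/2)
```

```text
t 79.22 pos [ 0.5976 -0.0822  0.1465] yaw -89.89 j6 1.32 w 0.0352 F [ 0.8627  0.8344 -0.9646]
 tilt corr wx,wy units [-0.0012  0.0018]
 shift now-axes [-0.0002 -0.001   3.3929]  turn wz 0.013304527038198753  shift after turn [-0.0011 -0.0016  3.3929]
```

Call:
apply_moves:
  rows: [0,0,0.5,0,0,0,0,0,0,0.5,0,0,0,0,0,0,0.5,0,0,0,0,0,0,0.5,0,0,0,0,0,0,0.5,0,0,0,0,0,0,0.4,0,0,0,0,0,0,0.3,0,0,0,0,0,0,0.1,0,0,0,0,0,0,0,0,0,0,0,0,0,0,0,0,0,0]

```text
t: 80.47
ee_pos: [0.5977, -0.0816, 0.0808]
eef_rot: [-0.0, 1.0, 0.001, 0.0]
contact_force: [-0.3, 0.1, -1.1]
grip_width: 0.035
```

Run:
```python
from h import *
plan([.5976,-.0822,.0786],-np.pi/2)
```

```text
t 80.47 pos [ 0.5977 -0.0816  0.0808] yaw -89.85 j6 1.32 w 0.035 F [-0.323   0.1403 -1.0764]
 tilt corr wx,wy units [-0.0009 -0.0013]
 shift now-axes [-0.0051  0.0276  0.11  ]  turn wz 0.018560675412765605  shift after turn [-0.005   0.0276  0.11  ]
```

Lower the last 2 mm, release, retreat and check.

Call:
apply_moves:
  rows: [0,0,0.1,0,0,0,0,0,0,0,0,0,0,0,0,0,0,0,0,0,0.6,0,0,0,0,0,0,0.6,0,0,0,0,0,0,0.6,0,0,0,0,0,0,0.6,0,0,-0.5,0,0,0,0.6,0,0,-1,0,0,0,0.6,0,0,-1,0,0,0,0.6,0,0,-1,0,0,0,0.6]

```text
t: 81.72
ee_pos: [0.5977, -0.0817, 0.1499]
eef_rot: [-0.0, 1.0, 0.001, 0.0]
contact_force: [-0.9, 0.2, -0.4]
grip_width: 0.057
```

Call:
apply_moves:
  rows: [0,0,-1,0,0,0,0.6,0,0,-1,0,0,0,0.6,0,0,-1,0,0,0,0.6,-1,0,-1,0,0,0,0.6,-1,0,-1,0,0,0,0.6,-1,0,-1,0,0,0,0.6,-1,0,0,0,0,0,0.6,0,0,0,0,0,0,0.6,0,0,0,0,0,0,0.6]

```text
t: 82.85
ee_pos: [0.5181, -0.0819, 0.2688]
eef_rot: [-0.0, 1.0, 0.001, 0.0]
contact_force: [0.2, -0.6, -0.6]
grip_width: 0.0568
```

Run:
```python
from h import *
plan([.5,-.08,.3])
cal,im=shot("wrist","w21"); cs,si=shot("side","s21")
a=cv2.resize(im[:,:,::-1],(400,300)); b=cv2.resize(si[:,:,::-1][110:390,130:503],(800,600),interpolation=cv2.INTER_CUBIC); b[:240,:320]=a[:240,:320]*0+cv2.resize(im[:,:,::-1][0:250],(320,240)); cv2.imwrite("pics/f.png",b)
c=[.5974,-.0822]; P=[[*c,.138],[*c,.102]]; f=np.array([800/373,600/280]); print("side cap top/base pred",(proj(cs,P)-[130,110])*f, "wrist",proj(cal,P)*[320/560,240/250])
P=np.array([[c[0]+.083*np.cos(t),c[1]+.083*np.sin(t),.083] for t in np.linspace(0,6.28,90)]); u=(proj(cs,P)-[130,110])*f; print("side canopy bbox",u.min(0),u.max(0))
```

```text
t 82.85 pos [ 0.5181 -0.0819  0.2688] yaw -89.86 j6 1.29 w 0.0568 F [ 0.245  -0.6085 -0.5997]
 tilt corr wx,wy units [-0.0014 -0.0014]
 shift now-axes [-0.9043 -0.0982 -1.5603]  turn wz 0.0  shift after turn [-0.9046 -0.0979 -1.5601]
side cap top/base pred [[342.7191 131.5842]
 [341.6042 157.9487]] wrist [[160.755  102.0028]
 [160.7003 101.8813]]
side canopy bbox [268.4976 130.2708] [413.7066 217.9281]
```

View pics/f.png

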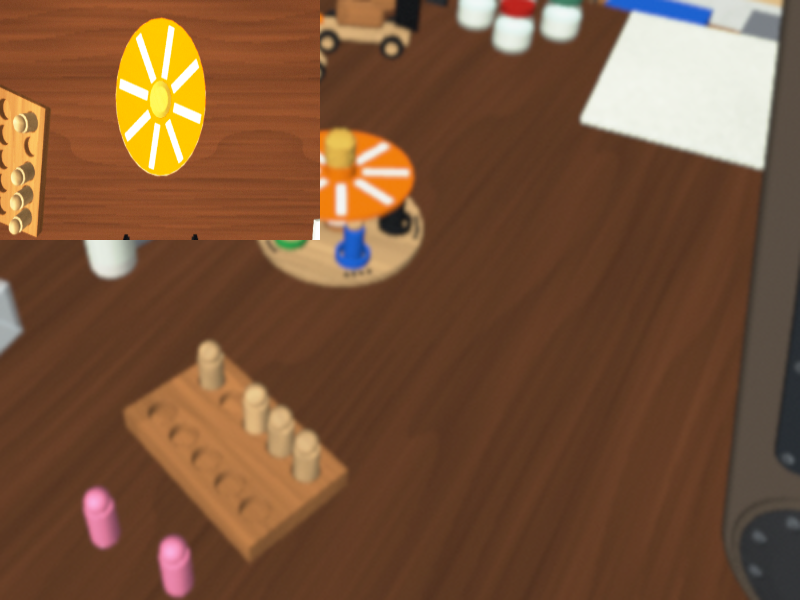

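The cap sits on the collar at (341,130), against a predicted (343,132). The canopy is level, with its edge at 414 and bottom at 220 (predicted 414 and 218). The plain dolls and the glue are standing. Handing in.

```bash
python3 -c "
from plant import bot; print(bot.hand_in())"
```

```text
the job is handed in; nothing more can be done
None
```

The roundabout is finished and handed in after about 83 s of robot time; the hand-in gave no verdict.

**What I did:** red, blue and black were the only painted dolls in the rack. I seated them in that order in their own cups, then put on the spacer, the canopy and the cap.

**Last checks:**
- **Dolls:** each one's head appeared where predicted, to within about 1 to 3 pixels, right after it was placed. Afterwards the canopy partly hid them.
- **Canopy and cap:** in the last side and wrist pictures the canopy lies level. The cap and the canopy edge are within about 2 pixels of where they should be.
- **Spacer:** I did not look at it separately once it was on. I infer it is fully down from the height at which I released it and from the canopy sitting at the right height.
- **Other things:** the four unpainted dolls look undisturbed, the glue bottle is standing, and the gripper is clear of everything.

**What went wrong or disagreed:**
- **Joint limit:** while I was carrying the red doll, the last joint reached its range limit and the tool tilted briefly. I straightened it before placing the doll.
- **Finger length:** two spacer grasps closed on nothing, because the fingertips are about 36 mm above the reported tool point. Once I allowed for that, the spacer, canopy and cap grips read within 1 mm of their true widths. The three dolls had been carried by their heads, not their bodies.
- **Canopy position:** later views put it about 5 cm nearer the robot than my first estimate. It was either the expected knock or an error in that estimate; I measured it again before gripping.

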